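Fetch the vial rack from behind the solvent bottles

ROBOT

A 6-joint arm with a two-finger parallel gripper is mounted at the origin on the work surface. World frame = base frame: x ahead of the robot, y to its left, z up, the work surface at z = 0. Lengths are in mm, angles in degrees, forces in N, time in s.
With the tool pointing down it reaches from about 425 to 925 mm from the base axis. Payload 12.5 kg.
Tool frame: the origin (TCP) lies between the finger pads; the fingertips stand nose_length ahead of it and the grasp point (between the pads) lies 2 mm behind it (nose_length is the distance from the TCP to the fingertips, in mm); z points along the fingers, y is the direction in which the jaws open and shut (so a half turn about z gives the same grasp; the last joint's range is limited). The gripper opens to 85 mm and grips with 20 to 120 N. Pads are 22 mm wide; open, the fingers measure 114 mm over their backs; the gripper's body (76 mm by 85 mm) begins 54 mm behind the grasp point. The pads swing forward as they close: fully open they stand 13 mm farther back than shut.
Start: joints at [66.887, 28.126, 89.318, -0, 62.55, -6.05], TCP at [183.368, 597.511, 248.327] pointing down, gripper open.
Joint ranges: [-177.58, 177.58], [-47.91, 125.51], [2.72, 160], [-65.01, 245.01], [3.68, 167.84], [-153.87, 153.87]. Speed limits (degrees/s): [127.2, 127.2, 159.86, 180, 180, 180].

INTERFACE

Orientations are given as [roll, pitch, yaw] about the fixed x, y, z axes, in that order (R = Rz(yaw) Ry(pitch) Rx(roll)).
In Python, from bench import observe, snapshot, sign_off, boxes_of, nose_length gives the robot as it stands.
- The arm moves only by the tool arm_command, never from a script. Its argument "deltas" is one flat list of numbers, 6 for each row, row after row: the shift along the tool's x, y, z in m, then the turn, a rotation vector about the tool's x, y, z in degrees. In form: [dx, dy, dz, wx, wy, wz, dx, dy, dz, wx, wy, wz, ...]. A call has 1 to 12 rows; each row shifts and turns the pose as measured when the row begins, along the tool's axes as they then stand; what a row does not reach is not made up. A row lasts 1/10 s, in which the tool goes at most 50 mm and 8.59 degrees, less where a joint would pass 70% of its speed; a pose out of reach is approached as far as the arm can. A call is refused whole if a number of a shift passes 0.05 or a number of a turn 8.59, either way. A call with a gripper value outside its range is refused whole. "gripper" is the closure, from 0 (fully open) to 1 (shut), set as the call begins (left out, the last holds). The fingers move at their own pace and stop on an object; "squeeze" is the grip in N (left out, the last holds). Time passes only in rows, so rows that do not move let the fingers close. It gives the time, the measured TCP pose, the force and the opening at its end, in the units of the state.
- observe(): the state, without advancing time (a new reading comes with each control period).
- snapshot(name): name is "scene" or "top" or "wrist"; returns a dict with "image" (480x640x3 uint8, red, green, blue), "intrinsics" (3x3 intrinsics, pixels), "R" (3x3) and "t" (3): a world point X has camera coordinates R X + t. Camera axes: x right, y down, z forward; pixel columns grow to the right and rows downward; lengths in mm; the calibration is good to about 2 mm. A picture is of the moment at which its call begins. There is no depth.
- sign_off(): hands the job in, once; it reports no verdict.
Trained networks look in the newest picture that a camera, given by its name, has taken for a name from the list of things; names that differ only in an ending like _2 or _b are one class to them, and where a whole thing is asked for, a point or a joint stands for the part that bears it (a point fixed in the world has none). Each returns a list of dicts, best first, with "score" (0 to 1); they miss things now and then, are a little off and sometimes report something else, mostly with a low value. They report only what shows in the picture. A call takes as long as a camera call. They do not tell look-alikes from the thing itself.
- boxes_of(query, camera): "location" ([column, row] in pixels, amid what is visible of it).
The state is a dict: "time_s": time; "joint_pos": joint angles; "joint_velocities": joint speeds; "effort": joint torques, N m; "tool_pos": TCP position; "tool_rot": TCP orientation; "force": force on the tool from outside, world axes, zero at the start; "wrist_torque": the same for the moment, N m; "width": opening from 0.0 (shut) to 1.0 (fully open).
Only numpy, scipy, OpenCV 4.12 (cv2) and the standard library are available. Lean on these libraries where they do the work, as an engineer would, in place of code of your own. Each camera call takes 0.05 s, during which the arm holds its last target. There are 200 camera calls.

TASK

The vial rack for the next run stands in the white spill tray, hemmed in by three glass solvent bottles. Move all three bottles out onto the grey bench mat, then lift out the rack and seat it flat and square in the empty bay of the aluminium sample carrier, and after that put every bottle back on its own black pad in the tray. Set the glass down rather than dropping it, keep bottles and rack upright all the time, and let go of everything at the end.

Things in the scene. Friction and masses are not known exactly. Their poses are not given: they have to be found in the camera images.
- tray: White shallow spill tray on the bench, 190 x 260 x 18 mm (x, y, z), walls 4 mm, floor 4 mm thick (floor surface 4 mm above its origin). Fixed. Origin: centre of the underside on the bench. The rack starts on its floor 35 mm along the tray's +x (the far half); the three pads lie about the rack, 67 mm from its place along -x, +y and -y, in an order that changes.
- pad_wide: Flat black rubber pad lying in the tray, the largest round one, 78 mm across and 2 mm thick: the place of the wide round bottle, which starts on it. Fixed. Origin: centre of its underside, on the tray floor.
- pad_square: Flat black rubber pad in the tray, square, 72 x 72 x 2 mm: the place of the square bottle, which starts on it. Fixed. Origin: centre of its underside, on the tray floor; its sides run along its x and y.
- pad_small: Flat black rubber pad in the tray, the smaller round one, 70 mm across and 2 mm thick: the place of the small bottle, which starts on it. Fixed. Origin: centre of its underside, on the tray floor.
- bottle_wide: Tall round clear laboratory bottle with a blank white label band, 70 mm across and 143 mm high with its cap, about 0.45 kg; straight body up to 88 mm, then the shoulder. The orange screw cap on top is 54 mm across and 26 mm high (its top 26 mm), the easy grip; there is a 40 mm neck under it. Origin: centre of the underside, z up the axis.
- bottle_square: Square clear laboratory bottle with a blank white label band, 64 x 64 mm and 139 mm high with its cap, about 0.42 kg; straight body up to 92 mm, then the shoulder. The orange screw cap on top is 54 mm across and 26 mm high (its top 26 mm), the easy grip; there is a 40 mm neck under it. Origin: centre of the underside, z up the axis.
- bottle_small: Short round clear laboratory bottle with a blank white label band, 62 mm across and 110 mm high with its cap, about 0.3 kg; straight body up to 58 mm, then the shoulder. The orange screw cap on top is 54 mm across and 26 mm high (its top 26 mm), the easy grip; there is a 40 mm neck under it. Origin: centre of the underside, z up the axis.
- rack: Square grey plastic rack holding nine small capped vials, one rigid piece of about 0.12 kg: block 54 x 54 mm and 36 mm high, the black vial caps (46 x 46 mm in all) reach 46 mm. Loose. Origin: centre of the underside; x and y run along its sides (a quarter turn looks the same). At the start 2 to 12 mm free towards each of the three bottles.
- mat: Grey bench mat 320 x 150 mm (x, y), 2 mm thick, on the bench to one side of the tray (left or right): the side area where the bottles are put meanwhile. Fixed. Origin: centre of the underside on the bench. The part beyond reach need not be used.
- carrier: Flat aluminium sample carrier lying on the bench on the other side of the tray. It has one empty square bay with a black floor, 70 x 70 mm inside; the bay's floor is 4 mm and the top of its 3 mm thick rim 10 mm above the bench. Origin: under the centre of that bay, on the bench; x and y run along the bay's sides. Two fixed wash vials 43 mm high stand 92 mm along +x, at y = -22 and +22 mm; a low grip bar 15 mm high lies 52 mm along -x. Fixed.
Mind the look-alikes: they are no part of the job. Leave any green or purple look-alike of the bottle_small alone.

How it is judged:
By the outcome, as a careful person would: the job done as asked, in the order asked, and still so for the second after the job is handed in, with the robot touching nothing.
It also fails if it takes over 138 s, if anything falls off the work surface, if the arm or the gripper's body presses on something with over 40 N, if the wrist force passes 120 N, or if a joint passes its speed limit or range.

## Working session

There is one attempt and no reset: what is moved stays moved. The work goes in short steps, Python scripts to look and compute and a tool call to move; the robot and the scene stay as the last step left them, time stands still between calls to the robot, and variables do not carry over. Pictures are saved under pics/ and viewed, about 12 in all and at most 16, crops included, and the job is handed in when it is done.

Besides the shell and the picture viewer there is one more tool, called after "Emit:" as name(argument=value, ...) on one line, values as JSON. arm_command: Moves the arm, as the interface text tells. Its arguments: {"type":"object","properties":{"deltas":{"type":"array","items":{"type":"number"}},"gripper":{"type":"number"},"squeeze":{"type":"number"}},"required":["deltas"]}

```bash
mkdir -p pics; ls
cat > h.py <<'E'
import numpy as np, cv2
from bench import *
def snap(n,f):
    s=snapshot(n); cv2.imwrite('pics/'+f,cv2.cvtColor(s['image'],cv2.COLOR_RGB2BGR)); return s
def ray(s,px,z):
    K=np.array(s['intrinsics']);R=np.array(s['R']);t=np.array(s['t'])
    d=R.T@np.linalg.solve(K,[px[0],px[1],1]); c=-R.T@t
    return (c+d*(z-c[2])/d[2])[:2]
def proj(s,X):
    c=np.array(s['R'])@np.array(X,float)+np.array(s['t']); p=np.array(s['intrinsics'])@c; return p[:2]/p[2]
E
python3 - <<'E'
from h import *
print(nose_length if not callable(nose_length) else nose_length())
print(observe())
for n in('top','scene'):
    s=snap(n,n+'0.png'); R=np.array(s['R']);print(n,-R.T@np.array(s['t']),R.round(2).tolist(),s['intrinsics'][0])
    for q,z in (('bottle_wide',143),('bottle_square',139),('bottle_small',110),('rack',46),('carrier',4),('mat',2),('tray',4),('pad_wide',6),('pad_square',6),('pad_small',6)):
        print(q,[(np.round(b['location']).tolist(),round(b['score'],2),ray(s,b['location'],z).round().tolist()) for b in boxes_of(q,n)[:5]])
E
```

```text
pics
17.0
{'time_s': 0.0, 'joint_pos': array([ 6.68871069e+01,  2.81645499e+01,  8.93509195e+01,  4.15108946e-04,
        6.25493432e+01, -6.04889342e+00]), 'joint_velocities': array([ 0.02097189, -0.04608715,  0.07900106, -0.00178585, -0.11000961,
       -0.01458486]), 'effort': array([ 1.15472656e-03, -6.18453598e+01, -2.61592358e+01, -6.11740256e-05,
        4.04495848e-03, -3.47455739e-06]), 'tool_pos': array([183.27653672, 597.30116851, 247.71859198]), 'tool_rot': array([-1.79935587e+02, -7.19586367e-03,  1.62935805e+02]), 'force': array([ 0.04278371, -1.02777905, -0.46369748]), 'wrist_torque': array([-0.0539867 ,  0.02180432,  0.01199822]), 'width': 0.999863279052284}
top [ 350.0388059    -4.10435468 1103.70866355] [[0.07, -1.0, -0.0], [-0.98, -0.07, -0.2], [0.2, 0.02, -0.98]] [609.42085825   0.         325.94902458]
bottle_wide [([279.0, 232.0], 0.81, [570.0, 89.0])]
bottle_square [([310.0, 275.0], 0.55, [504.0, 34.0])]
bottle_small [([377.0, 168.0], 0.88, [701.0, -67.0]), ([354.0, 247.0], 0.85, [561.0, -34.0]), ([444.0, 211.0], 0.65, [633.0, -182.0]), ([300.0, 361.0], 0.57, [
[... 658 characters left out ...]
66]
bottle_wide [([374.0, 228.0], 0.88, [661.0, 50.0])]
bottle_square [([326.0, 202.0], 0.62, [562.0, 13.0]), ([373.0, 226.0], 0.24, [653.0, 53.0])]
bottle_small [([235.0, 309.0], 0.95, [706.0, -204.0]), ([294.0, 183.0], 0.92, [450.0, 2.0]), ([301.0, 249.0], 0.87, [626.0, -62.0]), ([374.0, 266.0], 0.71, [710.0, 27.0]), ([322.0, 313.0], 0.55, [766.0, -93.0])]
rack [([338.0, 256.0], 0.61, [604.0, 19.0])]
carrier [([135.0, 293.0], 0.6, [504.0, -324.0])]
mat [([296.0, 277.0], 0.6, [582.0, -53.0]), ([461.0, 212.0], 0.56, [543.0, 339.0])]
tray [([283.0, 265.0], 0.6, [544.0, -63.0])]
pad_wide []
pad_square []
pad_small [([300.0, 280.0], 0.59, [595.0, -51.0]), ([463.0, 212.0], 0.27, [550.0, 339.0])]
```

View pics/top0.png

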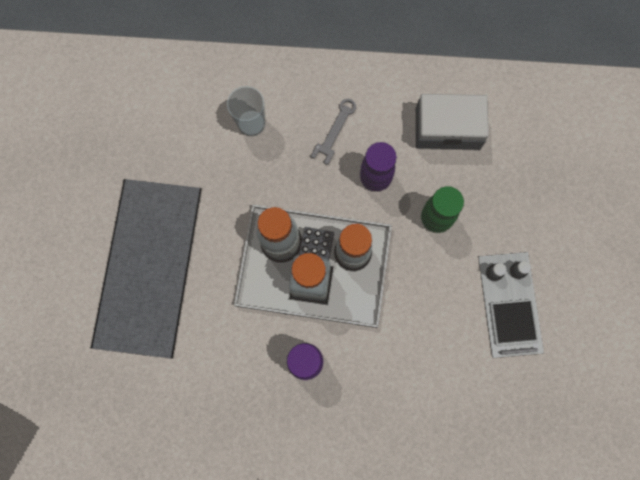

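View pics/scene0.png

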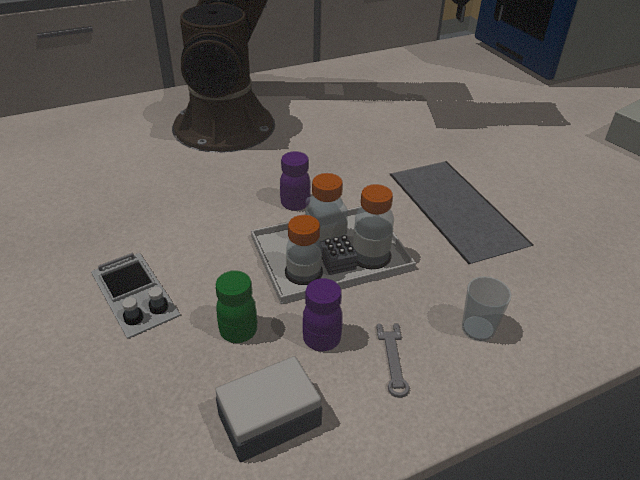

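Top view: mat on the left (about 147,268). The orange-capped bottles are wide (277,235), square (309,277) and small (354,247), with the rack at (317,242). The carrier is at (511,304), its bay at (515,322). Possible mix-ups for bottle_small are purple (378,167), green (442,210) and purple (305,361). The orange-capped one at (354,247) is the right one.

```bash
cat > m.py <<'E'
from h import *
from scipy.optimize import least_squares
def capfit(s,mask_px,ztop,x0,r=27,h=26):
    a=np.linspace(0,2*np.pi,60)
    def cen(p):
        P=[proj(s,(p[0]+r*np.cos(t),p[1]+r*np.sin(t),z)) for z in(ztop,ztop-h) for t in a]
        hu=cv2.convexHull(np.array(P,np.float32)); m=cv2.moments(hu); return np.array([m['m10'],m['m01']])/m['m00']
    return least_squares(lambda p:cen(p)-mask_px,x0,diff_step=1e-3).x
def caps(s):
    hsv=cv2.cvtColor(s['image'],cv2.COLOR_RGB2HSV); m=((hsv[...,0]<14)&(hsv[...,1]>140)&(hsv[...,2]>70)).astype(np.uint8)
    n,l,st,c=cv2.connectedComponentsWithStats(m)
    return [(c[i],st[i,4]) for i in range(1,n) if st[i,4]>80]
E
python3 - <<'E'
from m import *
s=snapshot('top');im=s['image']
Z={'wide':149,'square':145,'small':116}
for c,a in caps(s):
    print(c.round(1),a,{k:capfit(s,c,z,ray(s,c,z)).round(1).tolist() for k,z in Z.items()})
s2=snapshot('scene')
for c,a in caps(s2):
    print('scene',c.round(1),a,{k:capfit(s2,c,z,ray(s2,c,z)).round(1).tolist() for k,z in Z.items()})
g=cv2.cvtColor(im,cv2.COLOR_RGB2GRAY)
# mat & bay
for nm,roi,thr,z in(('mat',(80,165,215,365),105,2),('bay',(488,296,545,345),60,4)):
    x0,y0,x1,y1=roi; m=np.zeros_like(g); m[y0:y1,x0:x1]=g[y0:y1,x0:x1]<thr
    cs=max(cv2.findContours(m,cv2.RETR_EXTERNAL,cv2.CHAIN_APPROX_NONE)[0],key=cv2.contourArea)
    W=np.array([ray(s,p[0],z) for p in cs],np.float32); r=cv2.minAreaRect(W); print(nm,r,cv2.boxPoints(r).round().tolist())
def crop(a,b,c,d,f): return cv2.resize(im[b:d,a:c],None,fx=f,fy=f,interpolation=cv2.INTER_CUBIC)
A=crop(225,195,400,335,4); cv2.imwrite('pics/c1.png',A[...,::-1])
E
```

```text
[274.3 223.8] 840 {'wide': [585.3, 98.2], 'square': [586.3, 98.7], 'small': [593.4, 101.7]}
[355.2 239.7] 778 {'wide': [567.5, -35.0], 'square': [568.4, -35.2], 'small': [575.0, -36.1]}
[308.2 269.6] 867 {'wide': [513.2, 37.3], 'square': [513.9, 37.5], 'small': [518.8, 38.8]}
scene [326.1 185.5] 587 {'wide': [514.4, 36.1], 'square': [509.4, 38.6], 'small': [472.8, 57.3]}
scene [375.6 197.6] 647 {'wide': [582.0, 99.3], 'square': [577.4, 102.3], 'small': [544.2, 124.1]}
scene [302.8 229.1] 689 {'wide': [609.0, -52.1], 'square': [604.6, -50.1], 'small': [572.7, -35.7]}
mat ((523.6881713867188, 338.8353271484375), (150.2100372314453, 317.80712890625), 86.86921691894531) [[361.0, 273.0], [678.0, 255.0], [686.0, 405.0], [369.0, 423.0]]
bay ((466.3654479980469, -333.2060546875), (65.51258850097656, 65.1153564453125), 8.881624221801758) [[429.0, -306.0], [439.0, -370.0], [504.0, -360.0], [494.0, -296.0]]
```

View pics/c1.png

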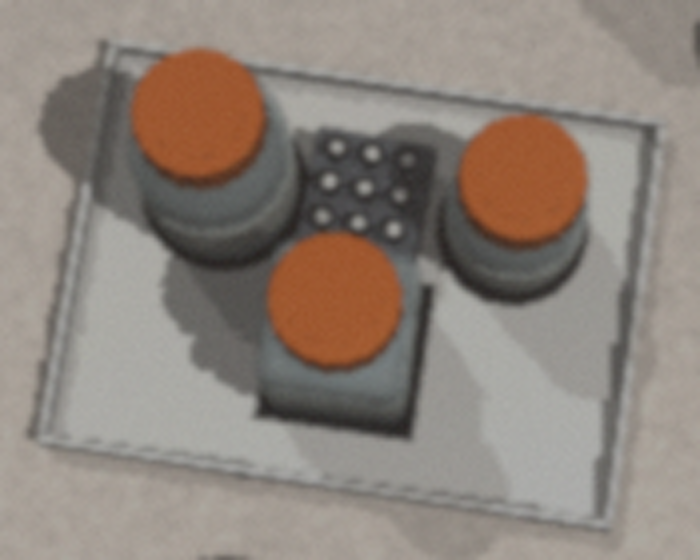

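```bash
cat > plan.py <<'E'
from h import *
import sys
from scipy.spatial.transform import Rotation as Ro
# usage: plan.py x y z yaw nrows : rows from the current pose to the target
def plan(x,y,z,yaw,n,start=None):
    if start is None:
        o=observe(); p=np.array(o['tool_pos']); R=Ro.from_euler('xyz',o['tool_rot'],degrees=True); print('at',o['tool_pos'].round(1),o['tool_rot'].round(2),'w',round(o['width'],3),'F',o['force'].round(1),'t',o['time_s'])
    else: p,R=start
    T=Ro.from_euler('xyz',[180,0,yaw],degrees=True); w=(R.inv()*T).as_rotvec(degrees=True)
    d=np.array([x,y,z])-p; out=[]
    for i in range(n):
        out+=[*(R.inv().apply(d/n)/1000).round(4),*(w/n).round(2)]; R=R*Ro.from_rotvec(w/n,degrees=True)
    print([float(v) for v in out]); return np.array([x,y,z]),T
if __name__=='__main__':
    st=None
    for a in sys.argv[1:]:
        v=[float(q) for q in a.split(',')]; st=plan(*v[:4],int(v[4]),st)
E
python3 - <<'E'
from h import *
s=snapshot('top')
c=[ray(s,p,18) for p in((251.2,205.5),(390,226),(377.5,326),(234.5,305))]
print(np.round(c,1)); e=c[0]-c[1]; f=c[1]-c[2]; print(np.mean(c,0),[np.linalg.norm(v) for v in(e,f)],np.degrees(np.arctan2(-e[0],e[1])),np.degrees(np.arctan2(f[1],f[0])))
E
python3 plan.py 400,350,248,170,11 584.5,98.5,215,174.5,11
```

```text
[[ 646.1  156.3]
 [ 624.3 -101.1]
 [ 440.5  -87.5]
 [ 460.7  169.2]]
[542.92387694  34.22611688] [np.float64(258.36708558540164), np.float64(184.2994220105463)] -4.836236483752301 -4.2397802078703855
at [183.4 597.5 248.3] [180.    -0.   162.93] w 1.002 F [0.4 0.4 0. ] t 1.25
[-0.0254, -0.0157, 0.0, 0.0, -0.0, -0.64, -0.0253, -0.016, 0.0, 0.0, -0.0, -0.64, -0.0251, -0.0163, 0.0, 0.0, -0.0, -0.64, -0.0249, -0.0166, 0.0, 0.0, -0.0, -0.64, -0.0247, -0.0169, 0.0, 0.0, -0.0, -0.64, -0.0245, -0.0171, 0.0, 0.0, -0.0, -0.64, -0.0243, -0.0174, 0.0, 0.0, -0.0, -0.64, -0.0241, -0.0177, 0.0, 0.0, -0.0, -0.64, -0.0239, -0.0179, 0.0, 0.0, -0.0, -0.64, -0.0237, -0.0182, 0.0, 0.0, -0.0, -0.64, -0.0235, -0.0185, 0.0, 0.0, -0.0, -0.64]
[-0.0205, -0.0196, 0.003, 0.0, 0.0, -0.41, -0.0203, -0.0197, 0.003, 0.0, 0.0, -0.41, -0.0202, -0.0199, 0.003, 0.0, 0.0, -0.41, -0.0201, -0.02, 0.003, 0.0, 0.0, -0.41, -0.0199, -0.0202, 0.003, 0.0, 0.0, -0.41, -0.0198, -0.0203, 0.003, 0.0, 0.0, -0.41, -0.0196, -0.0205, 0.003, 0.0, 0.0, -0.41, -0.0195, -0.0206, 0.003, 0.0, 0.0, -0.41, -0.0193, -0.0207, 0.003, 0.0, 0.0, -0.41, -0.0192, -0.0209, 0.003, 0.0, 0.0, -0.41, -0.019, -0.021, 0.003, 0.0, 0.0, -0.41]
```

Emit:
arm_command(deltas=[-0.025,-0.016,0,0,0,-0.65,-0.025,-0.016,0,0,0,-0.65,-0.025,-0.016,0,0,0,-0.65,-0.025,-0.0165,0,0,0,-0.65,-0.025,-0.017,0,0,0,-0.65,-0.0245,-0.017,0,0,0,-0.65,-0.0245,-0.0175,0,0,0,-0.65,-0.024,-0.018,0,0,0,-0.65,-0.024,-0.018,0,0,0,-0.65,-0.024,-0.018,0,0,0,-0.65,-0.0235,-0.0185,0,0,0,-0.65], gripper=0)

```text
time_s: 2.35
tool_pos: [406.5, 343.8, 248.5]
tool_rot: [179.9, 0.1, 170.7]
force: [0.3, 0.8, 0.3]
width: 1.004
```

```bash
python3 plan.py 584,98.3,225,175.4,12
```

```text
at [406.5 343.8 248.5] [1.7987e+02 6.0000e-02 1.7071e+02] w 1.004 F [0.3 0.8 0.3] t 2.35
[-0.0179, -0.0178, 0.0019, 0.01, 0.01, -0.39, -0.0178, -0.0179, 0.0019, 0.01, 0.01, -0.39, -0.0177, -0.018, 0.0019, 0.01, 0.01, -0.39, -0.0175, -0.0182, 0.0019, 0.01, 0.01, -0.39, -0.0174, -0.0183, 0.0019, 0.01, 0.01, -0.39, -0.0173, -0.0184, 0.0019, 0.01, 0.01, -0.39, -0.0172, -0.0185, 0.0019, 0.01, 0.01, -0.39, -0.017, -0.0186, 0.002, 0.01, 0.01, -0.39, -0.0169, -0.0188, 0.002, 0.01, 0.01, -0.39, -0.0168, -0.0189, 0.002, 0.01, 0.01, -0.39, -0.0166, -0.019, 0.002, 0.01, 0.01, -0.39, -0.0165, -0.0191, 0.002, 0.01, 0.01, -0.39]
```

Emit:
arm_command(deltas=[-0.018,-0.018,0.002,0,0,-0.4,-0.018,-0.018,0.002,0,0,-0.4,-0.0175,-0.018,0.002,0,0,-0.4,-0.0175,-0.018,0.002,0,0,-0.4,-0.0175,-0.0185,0.002,0,0,-0.4,-0.017,-0.0185,0.002,0,0,-0.4,-0.017,-0.0185,0.002,0,0,-0.4,-0.017,-0.0185,0.002,0,0,-0.4,-0.017,-0.019,0.002,0,0,-0.4,-0.017,-0.019,0.002,0,0,-0.4,-0.013,-0.015,0.002,0,0,-0.4,0,0,0,0,0,0])

```text
time_s: 3.55
tool_pos: [574.9, 110.0, 226.5]
tool_rot: [179.8, 0.2, 175.1]
force: [-0.4, 0.0, 0.2]
width: 0.996
```

```bash
cat > see.py <<'E'
from m import *
s=snap('wrist','w1.png')
for c,a in caps(s): print(c.round(1),a,[capfit(s,c,z,ray(s,c,z)).round(1).tolist() for z in (149,145,116)])
E
python3 see.py; python3 plan.py 584,98.3,180,175.4,4  584,98.3,134,175.4,5
```

```text
[162.7 153.4] 8945 [[513.5, 38.3], [513.6, 36.8], [514.5, 25.8]]
[ 86.6 256.6] 6259 [[566.1, -16.2], [567.2, -18.8], [575.3, -37.0]]
[291.8 272.3] 7358 [[584.8, 98.1], [586.4, 97.8], [597.3, 95.3]]
at [574.2 110.8 226.6] [179.8    0.23 175.1 ] w 0.997 F [-0.1 -0.2 -0.2] t 3.6
[-0.0027, -0.003, 0.0117, 0.05, 0.06, -0.07, -0.0027, -0.0029, 0.0117, 0.05, 0.06, -0.07, -0.0027, -0.0029, 0.0117, 0.05, 0.06, -0.07, -0.0027, -0.0029, 0.0117, 0.05, 0.06, -0.07]
[0.0, -0.0, 0.0092, 0.0, 0.0, 0.0, 0.0, -0.0, 0.0092, 0.0, 0.0, 0.0, 0.0, -0.0, 0.0092, 0.0, 0.0, 0.0, 0.0, -0.0, 0.0092, 0.0, 0.0, 0.0, 0.0, -0.0, 0.0092, 0.0, 0.0, 0.0]
```

View pics/w1.png

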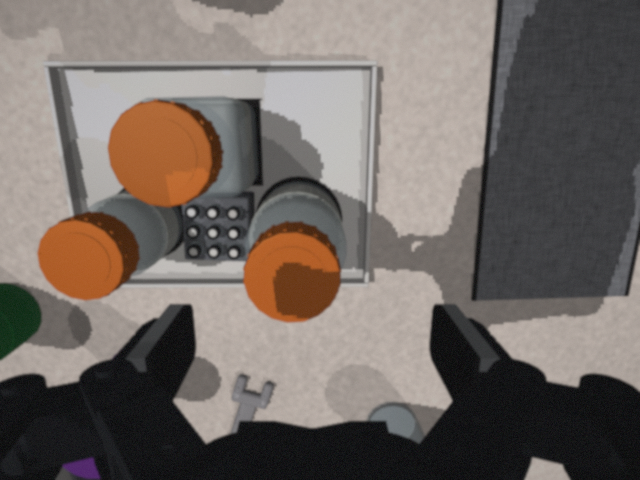

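The wrist view agrees: wide cap at (292,272), square at (163,153), small at (87,257), rack at (215,228). Descending on the wide bottle.

Emit:
arm_command(deltas=[-0.003,-0.003,0.012,0,0,-0.1,-0.003,-0.003,0.012,0,0,-0.1,-0.003,-0.003,0.012,0,0,-0.1,-0.0025,-0.0025,0.01,0,0,0,0,0,0,0,0,0])

```text
time_s: 4.1
tool_pos: [584.0, 100.0, 176.0]
tool_rot: [179.8, 0.1, 175.6]
force: [-0.1, -0.4, -0.1]
width: 1.001
```

```bash
python3 plan.py 584.7,98.2,134,175.4,6
```

```text
at [584. 100. 176.] [1.7980e+02 1.4000e-01 1.7556e+02] w 1.001 F [-0.1 -0.4 -0.1] t 4.1
[-0.0001, -0.0003, 0.007, 0.03, 0.02, 0.03, -0.0001, -0.0003, 0.007, 0.03, 0.02, 0.03, -0.0001, -0.0003, 0.007, 0.03, 0.02, 0.03, -0.0001, -0.0003, 0.007, 0.03, 0.02, 0.03, -0.0001, -0.0003, 0.007, 0.03, 0.02, 0.03, -0.0001, -0.0003, 0.007, 0.03, 0.02, 0.03]
```

Emit:
arm_command(deltas=[0,0,0.008,0,0,0,0,-0.001,0.008,0,0,0,-0.001,-0.001,0.008,0,0,0,0,0,0.008,0,0,0,0,0,0.006,0,0,0,0,0,0.003,0,0,0,0,0,0,0,0,0])

```text
time_s: 4.8
tool_pos: [584.9, 98.3, 131.3]
tool_rot: [179.8, 0.1, 175.6]
force: [-0.2, -0.3, 0.5]
width: 1.006
```

Emit:
arm_command(deltas=[0,0,0,0,0,0,0,0,0,0,0,0,0,0,0,0,0,0,0,0,0,0,0,0,0,0,0,0,0,0,0,0,0,0,0,0,0,0,0,0,0,0,0,0,0,0,0,0], gripper=1, squeeze=45)

```text
time_s: 5.6
tool_pos: [585.1, 98.3, 132.0]
tool_rot: [179.8, 0.2, 175.6]
force: [0.3, 0.2, -2.0]
width: 0.619
```

```bash
python3 plan.py 584.7,98.2,234,175.4,6 620,333,220,175.4,11
```

```text
at [585.1  98.3 132. ] [179.78   0.19 175.58] w 0.619 F [ 0.3  0.2 -2. ] t 5.6
[0.0, 0.0, -0.017, 0.04, 0.03, 0.03, 0.0, 0.0, -0.017, 0.04, 0.03, 0.03, 0.0, 0.0, -0.017, 0.04, 0.03, 0.03, 0.0, 0.0, -0.017, 0.04, 0.03, 0.03, 0.0001, -0.0, -0.017, 0.04, 0.03, 0.03, 0.0001, -0.0, -0.017, 0.04, 0.03, 0.03]
[-0.0015, 0.0215, 0.0013, 0.0, 0.0, 0.0, -0.0015, 0.0215, 0.0013, 0.0, 0.0, 0.0, -0.0015, 0.0215, 0.0013, 0.0, 0.0, 0.0, -0.0015, 0.0215, 0.0013, 0.0, 0.0, 0.0, -0.0015, 0.0215, 0.0013, 0.0, 0.0, 0.0, -0.0015, 0.0215, 0.0013, 0.0, 0.0, 0.0, -0.0015, 0.0215, 0.0013, 0.0, 0.0, 0.0, -0.0015, 0.0215, 0.0013, 0.0, 0.0, 0.0, -0.0015, 0.0215, 0.0013, 0.0, 0.0, 0.0, -0.0015, 0.0215, 0.0013, 0.0, 0.0, 0.0, -0.0015, 0.0215, 0.0013, 0.0, 0.0, 0.0]
```

Emit:
arm_command(deltas=[0,0,-0.004,0,0,0,0,0,-0.008,0,0,0,0,0,-0.012,0,0,0,0,0,-0.014,0,0,0,0,0,-0.012,0,0,0,0,0,-0.006,0,0,0,0,0,0,0,0,0])

```text
time_s: 6.3
tool_pos: [584.4, 98.1, 192.9]
tool_rot: [179.8, 0.1, 175.6]
force: [0.3, -0.3, -4.2]
width: 0.621
```

```bash
python3 plan.py 620,333,182,175.4,11
```

```text
at [584.4  98.1 192.9] [1.7979e+02 1.3000e-01 1.7558e+02] w 0.621 F [ 0.3 -0.3 -4.2] t 6.3
[-0.0016, 0.0215, 0.0011, 0.02, 0.01, 0.02, -0.0016, 0.0215, 0.0011, 0.02, 0.01, 0.02, -0.0016, 0.0215, 0.0011, 0.02, 0.01, 0.02, -0.0016, 0.0215, 0.001, 0.02, 0.01, 0.02, -0.0016, 0.0215, 0.001, 0.02, 0.01, 0.02, -0.0015, 0.0215, 0.001, 0.02, 0.01, 0.02, -0.0015, 0.0215, 0.001, 0.02, 0.01, 0.02, -0.0015, 0.0215, 0.001, 0.02, 0.01, 0.02, -0.0015, 0.0215, 0.001, 0.02, 0.01, 0.02, -0.0015, 0.0215, 0.001, 0.02, 0.01, 0.02, -0.0015, 0.0215, 0.001, 0.02, 0.01, 0.02]
```

Emit:
arm_command(deltas=[0,0.008,0,0,0,0,-0.001,0.016,0.001,0,0,0,-0.002,0.024,0.001,0,0,0,-0.002,0.026,0.001,0,0,0,-0.002,0.026,0.001,0,0,0,-0.002,0.026,0.001,0,0,0,-0.002,0.026,0.001,0,0,0,-0.002,0.026,0.001,0,0,0,-0.002,0.024,0.001,0,0,0,-0.001,0.016,0.001,0,0,0,-0.001,0.008,0,0,0,0,0,0,0,0,0,0])

```text
time_s: 7.5
tool_pos: [615.9, 342.7, 175.5]
tool_rot: [180.0, -0.5, 175.7]
force: [-1.1, -1.1, -5.4]
width: 0.621
```

```bash
python3 plan.py 620,333,134,175.4,6
```

```text
at [615.9 342.7 175.5] [179.96  -0.49 175.73] w 0.621 F [-1.1 -1.1 -5.4] t 7.5
[-0.0009, -0.0016, 0.0069, 0.01, -0.08, 0.05, -0.0008, -0.0016, 0.0069, 0.01, -0.08, 0.05, -0.0008, -0.0016, 0.0069, 0.01, -0.08, 0.05, -0.0008, -0.0016, 0.0069, 0.01, -0.08, 0.05, -0.0008, -0.0016, 0.0069, 0.01, -0.08, 0.05, -0.0008, -0.0016, 0.0069, 0.01, -0.08, 0.05]
```

Emit:
arm_command(deltas=[-0.001,-0.001,0.007,0,-0.1,0,-0.001,-0.001,0.009,0,-0.1,0,-0.001,-0.001,0.009,0,-0.1,0,-0.001,-0.001,0.008,0,-0.1,0,0,-0.001,0.004,0,-0.1,0,0,0,0.002,0,0,0,0,0,0,0,0,0])

```text
time_s: 8.2
tool_pos: [619.7, 332.9, 132.1]
tool_rot: [-179.9, -0.1, 175.5]
force: [-0.5, 0.7, -4.4]
width: 0.619
```

Emit:
arm_command(deltas=[0,0,0.0015,0,0,0,0,0,0.0015,0,0,0,0,0,0.001,0,0,0,0,0,0,0,0,0])

```text
time_s: 8.6
tool_pos: [620.0, 333.2, 128.8]
tool_rot: [-180.0, 0.0, 175.5]
force: [0.4, -0.1, -4.1]
width: 0.617
```

Emit:
arm_command(deltas=[0,0,0.001,0,0,0,0,0,0.001,0,0,0,0,0,0,0,0,0])

```text
time_s: 8.9
tool_pos: [620.6, 333.3, 128.4]
tool_rot: [180.0, 0.2, 175.5]
force: [-0.2, -0.1, -4.9]
width: 0.618
```

Emit:
arm_command(deltas=[0,0,0.001,0,0,0,0,0,0.001,0,0,0,0,0,0.001,0,0,0])

```text
time_s: 9.2
tool_pos: [621.4, 333.2, 128.1]
tool_rot: [179.9, 0.3, 175.5]
force: [-2.9, -2.4, 6.7]
width: 0.619
```

Contact. Release and rise.

Emit:
arm_command(deltas=[0,0,0,0,0,0,0,0,0,0,0,0,0,0,0,0,0,0,0,0,0,0,0,0,0,0,0,0,0,0,0,0,0,0,0,0], gripper=0)

```text
time_s: 9.8
tool_pos: [622.0, 333.7, 128.7]
tool_rot: [179.8, 0.4, 175.5]
force: [-0.6, -0.3, 0.5]
width: 0.998
```

Emit:
arm_command(deltas=[0,0,-0.006,0,0,0,0,0,-0.012,0,0,0,0,0,-0.014,0,0,0,0,0,-0.014,0,0,0,0,0,-0.01,0,0,0,0,0,0,0,0,0])

```text
time_s: 10.4
tool_pos: [622.0, 333.9, 191.4]
tool_rot: [179.8, 0.6, 175.5]
force: [0.6, -1.1, 0.2]
width: 0.997
```

```bash
python3 plan.py 513,37.2,185,175.4,11
```

```text
at [622.  333.9 191.4] [179.77   0.57 175.53] w 0.997 F [ 0.6 -1.1  0.2] t 10.4
[0.0078, -0.0277, 0.0004, 0.02, 0.05, 0.01, 0.0078, -0.0277, 0.0004, 0.02, 0.05, 0.01, 0.0078, -0.0277, 0.0004, 0.02, 0.05, 0.01, 0.0078, -0.0277, 0.0004, 0.02, 0.05, 0.01, 0.0078, -0.0277, 0.0005, 0.02, 0.05, 0.01, 0.0078, -0.0277, 0.0005, 0.02, 0.05, 0.01, 0.0077, -0.0277, 0.0005, 0.02, 0.05, 0.01, 0.0077, -0.0277, 0.0005, 0.02, 0.05, 0.01, 0.0077, -0.0277, 0.0005, 0.02, 0.05, 0.01, 0.0077, -0.0277, 0.0006, 0.02, 0.05, 0.01, 0.0077, -0.0277, 0.0006, 0.02, 0.05, 0.01]
```

Emit:
arm_command(deltas=[0.003,-0.012,0,0,0.1,0,0.007,-0.024,0,0,0.1,0,0.009,-0.032,0,0,0.1,0,0.01,-0.035,0.001,0,0.1,0,0.01,-0.035,0.001,0,0.1,0,0.01,-0.035,0.001,0,0,0,0.01,-0.035,0.001,0,0,0,0.01,-0.035,0.001,0,0,0,0.009,-0.03,0.001,0,0,0,0.005,-0.018,0.001,0,0,0,0.002,-0.008,0,0,0,0,0,0,0,0,0,0])

```text
time_s: 11.6
tool_pos: [501.4, 26.0, 178.6]
tool_rot: [179.9, -0.4, 175.5]
force: [0.4, 0.6, -0.4]
width: 1.002
```

```bash
python3 plan.py 513,37.2,128,175.4,7
```

```text
at [501.4  26.  178.6] [179.86  -0.44 175.5 ] w 1.002 F [ 0.4  0.6 -0.4] t 11.6
[-0.0016, 0.0017, 0.0072, 0.02, -0.06, 0.01, -0.0016, 0.0017, 0.0072, 0.02, -0.06, 0.01, -0.0016, 0.0017, 0.0072, 0.02, -0.06, 0.01, -0.0015, 0.0017, 0.0072, 0.02, -0.06, 0.01, -0.0015, 0.0017, 0.0072, 0.02, -0.06, 0.01, -0.0015, 0.0017, 0.0072, 0.02, -0.06, 0.01, -0.0015, 0.0017, 0.0072, 0.02, -0.06, 0.01]
```

Emit:
arm_command(deltas=[-0.004,0.004,0.003,0,-0.1,0,-0.005,0.005,0.006,0,-0.1,0,-0.002,0.002,0.008,0,-0.1,0,0,0,0.009,0,0,0,0,0,0.009,0,0,0,0,0,0.008,0,0,0,0,0,0.005,0,0,0,0,0,0,0,0,0])

```text
time_s: 12.4
tool_pos: [514.4, 40.4, 124.6]
tool_rot: [179.8, -0.2, 175.7]
force: [-0.1, 0.1, 0.1]
width: 1.003
```

```bash
python3 plan.py 513,37.2,128,175.4,1
```

```text
at [514.4  40.4 124.6] [179.85  -0.24 175.73] w 1.003 F [-0.1  0.1  0.1] t 12.4
[0.0012, -0.0033, -0.0034, 0.15, -0.24, 0.33]
```

Emit:
arm_command(deltas=[0.001,-0.003,-0.002,0,-0.2,0,0,0,0,0,0,0])

```text
time_s: 12.6
tool_pos: [513.1, 37.2, 126.8]
tool_rot: [179.8, -0.0, 175.7]
force: [-0.4, -0.2, -0.4]
width: 1.001
```

Emit:
arm_command(deltas=[0,0,0,0,0,0,0,0,0,0,0,0,0,0,0,0,0,0,0,0,0,0,0,0,0,0,0,0,0,0,0,0,0,0,0,0,0,0,0,0,0,0,0,0,0,0,0,0], gripper=1)

```text
time_s: 13.4
tool_pos: [513.4, 36.9, 127.9]
tool_rot: [179.8, 0.1, 175.7]
force: [-0.2, 0.5, -0.8]
width: 0.621
```

Emit:
arm_command(deltas=[0,0,-0.004,0,0,0,0,0,-0.008,0,0,0,0,0,-0.012,0,0,0,0,0,-0.012,0,0,0,0,0,-0.008,0,0,0,0,0,-0.004,0,0,0,0,0,0,0,0,0])

```text
time_s: 14.1
tool_pos: [512.2, 36.9, 178.5]
tool_rot: [179.8, -0.1, 175.7]
force: [-0.3, 0.3, -5.7]
width: 0.622
```

```bash
python3 plan.py 520,338,175,175.7,11
```

```text
at [512.2  36.9 178.5] [ 1.7985e+02 -1.1000e-01  1.7570e+02] w 0.622 F [-0.3  0.3 -5.7] t 14.1
[0.0013, 0.0274, 0.0004, 0.01, -0.01, -0.0, 0.0013, 0.0274, 0.0004, 0.01, -0.01, -0.0, 0.0013, 0.0274, 0.0004, 0.01, -0.01, -0.0, 0.0013, 0.0274, 0.0004, 0.01, -0.01, -0.0, 0.0013, 0.0274, 0.0004, 0.01, -0.01, -0.0, 0.0013, 0.0274, 0.0004, 0.01, -0.01, -0.0, 0.0013, 0.0274, 0.0004, 0.01, -0.01, -0.0, 0.0013, 0.0274, 0.0003, 0.01, -0.01, -0.0, 0.0013, 0.0274, 0.0003, 0.01, -0.01, -0.0, 0.0013, 0.0274, 0.0003, 0.01, -0.01, -0.0, 0.0013, 0.0274, 0.0003, 0.01, -0.01, -0.0]
```

Emit:
arm_command(deltas=[0,0.01,0,0,0,0,0.001,0.02,0,0,0,0,0.002,0.03,0,0,0,0,0.002,0.036,0,0,0,0,0.002,0.036,0,0,0,0,0.002,0.036,0,0,0,0,0.002,0.036,0,0,0,0,0.002,0.036,0,0,0,0,0.001,0.026,0,0,0,0,0,0.014,0,0,0,0,0,0.006,0,0,0,0,0,0,0,0,0,0])

```text
time_s: 15.3
tool_pos: [516.3, 339.6, 172.3]
tool_rot: [-180.0, -0.7, 175.6]
force: [0.2, 0.1, -5.6]
width: 0.619
```

```bash
python3 plan.py 520,338,129,175.7,6
```

```text
at [516.3 339.6 172.3] [-179.97   -0.65  175.6 ] w 0.619 F [ 0.2  0.1 -5.6] t 15.3
[-0.0007, -0.0002, 0.0072, -0.0, -0.11, -0.02, -0.0007, -0.0002, 0.0072, -0.0, -0.11, -0.02, -0.0007, -0.0002, 0.0072, -0.0, -0.11, -0.02, -0.0007, -0.0002, 0.0072, -0.0, -0.11, -0.02, -0.0007, -0.0002, 0.0072, -0.0, -0.11, -0.02, -0.0007, -0.0002, 0.0072, -0.0, -0.11, -0.02]
```

Emit:
arm_command(deltas=[0,0,0.006,0,-0.1,0,0,0,0.009,0,-0.1,0,0,0,0.009,0,-0.1,0,0,0,0.008,0,-0.1,0,0,0,0.004,0,-0.1,0,0,0,0.002,0,-0.1,0,0,0,0,0,0,0])

```text
time_s: 16.0
tool_pos: [516.2, 335.3, 129.9]
tool_rot: [-179.9, -0.1, 175.3]
force: [0.4, -0.4, -4.7]
width: 0.617
```

Emit:
arm_command(deltas=[0,0,0.001,0,0,0,0,0,0.001,0,0,0,0,0,0.001,0,0,0])

```text
time_s: 16.3
tool_pos: [516.5, 335.5, 127.4]
tool_rot: [-179.9, -0.1, 175.3]
force: [-0.1, 0.3, -4.6]
width: 0.621
```

Emit:
arm_command(deltas=[0,0,0.0015,0,0,0,0,0,0.001,0,0,0,0,0,0.001,0,0,0])

```text
time_s: 16.6
tool_pos: [516.6, 335.7, 124.0]
tool_rot: [-179.9, -0.0, 175.4]
force: [0.4, -0.5, -3.9]
width: 0.616
```

Emit:
arm_command(deltas=[0,0,0.001,0,0,0,0,0,0.001,0,0,0])

```text
time_s: 16.8
tool_pos: [516.9, 335.6, 124.0]
tool_rot: [-179.9, 0.1, 175.4]
force: [-4.4, -3.1, 6.8]
width: 0.618
```

Emit:
arm_command(deltas=[0,0,0,0,0,0,0,0,0,0,0,0,0,0,0,0,0,0,0,0,0,0,0,0,0,0,0,0,0,0,0,0,0,0,0,0], gripper=0)

```text
time_s: 17.4
tool_pos: [518.0, 336.2, 125.5]
tool_rot: [179.9, 0.3, 175.4]
force: [-0.7, -0.1, -0.2]
width: 1.002
```

Emit:
arm_command(deltas=[0,0,-0.006,0,0,0,0,0,-0.012,0,0,0,0,0,-0.014,0,0,0,0,0,-0.014,0,0,0,0,0,-0.008,0,0,0,0,0,0,0,0,0])

```text
time_s: 18.0
tool_pos: [518.0, 336.3, 185.0]
tool_rot: [179.9, 0.3, 175.4]
force: [-0.5, 0.2, -1.4]
width: 0.999
```

```bash
python3 plan.py 574.5,-36.5,165,175.4,11
```

```text
at [518.  336.3 185. ] [179.89   0.32 175.37] w 0.999 F [-0.5  0.2 -1.4] t 18.0
[-0.0079, -0.0334, 0.0018, 0.01, 0.03, -0.0, -0.0078, -0.0334, 0.0018, 0.01, 0.03, -0.0, -0.0078, -0.0334, 0.0018, 0.01, 0.03, -0.0, -0.0078, -0.0334, 0.0018, 0.01, 0.03, -0.0, -0.0078, -0.0334, 0.0018, 0.01, 0.03, -0.0, -0.0078, -0.0334, 0.0018, 0.01, 0.03, -0.0, -0.0078, -0.0334, 0.0018, 0.01, 0.03, -0.0, -0.0078, -0.0334, 0.0018, 0.01, 0.03, -0.0, -0.0078, -0.0334, 0.0018, 0.01, 0.03, -0.0, -0.0078, -0.0334, 0.0018, 0.01, 0.03, -0.0, -0.0078, -0.0334, 0.0018, 0.01, 0.03, -0.0]
```

Emit:
arm_command(deltas=[-0.003,-0.012,0,0,0,0,-0.006,-0.026,0,0,0,0,-0.009,-0.038,0.002,0,0,0,-0.01,-0.042,0.002,0,0,0,-0.01,-0.042,0.002,0,0,0,-0.01,-0.042,0.002,0,0,0,-0.01,-0.042,0.002,0,0,0,-0.009,-0.04,0.002,0,0,0,-0.008,-0.034,0.001,0,0,0,-0.005,-0.02,0,0,0,0,-0.002,-0.01,0,0,0,0,0,0,0,0,0,0])

```text
time_s: 19.2
tool_pos: [569.3, -38.0, 165.6]
tool_rot: [180.0, -0.1, 175.4]
force: [-0.1, -0.1, -0.7]
width: 1.001
```

```bash
sed -i 's/w1/w2/' see.py; python3 see.py; python3 plan.py 574.5,-36.5,101,175.4,1
```

```text
[316.4 281.9] 9703 [[561.0, -35.3], [562.7, -35.4], [574.5, -36.0]]
at [569.2 -37.2 165.6] [ 1.7995e+02 -1.4000e-01  1.7542e+02] w 1.001 F [-0.2  0.9 -0.2] t 19.25
[-0.0053, 0.0011, 0.0646, 0.05, -0.14, 0.02]
```

Emit:
arm_command(deltas=[-0.002,0,0.005,0,-0.1,0,-0.002,0.001,0.01,0,0,0,-0.001,0,0.011,0,0,0,0,0,0.011,0,0,0,0,0,0.011,0,0,0,0,0,0.007,0,0,0,0,0,0.004,0,0,0,0,0,0.001,0,0,0,0,0,0,0,0,0])

```text
time_s: 20.15
tool_pos: [573.5, -32.0, 98.7]
tool_rot: [179.9, -0.2, 175.7]
force: [-0.2, -0.0, 0.3]
width: 0.999
```

Emit:
arm_command(deltas=[-0.001,-0.004,-0.001,0,-0.2,-0.2,0,0,0,0,0,0])

```text
time_s: 20.35
tool_pos: [574.6, -36.5, 100.5]
tool_rot: [179.9, 0.1, 176.0]
force: [0.6, 0.7, 0.5]
width: 1.001
```

Emit:
arm_command(deltas=[0,0,0,0,0,0,0,0,0,0,0,0,0,0,0,0,0,0,0,0,0,0,0,0,0,0,0,0,0,0,0,0,0,0,0,0,0,0,0,0,0,0,0,0,0,0,0,0], gripper=1)

```text
time_s: 21.15
tool_pos: [574.9, -36.8, 101.5]
tool_rot: [179.9, 0.2, 175.9]
force: [-0.3, 0.4, 0.1]
width: 0.619
```

Emit:
arm_command(deltas=[0,0,-0.004,0,0,0,0,0,-0.008,0,0,0,0,0,-0.012,0,0,0,0,0,-0.014,0,0,0,0,0,-0.014,0,0,0,0,0,-0.014,0,0,0,0,0,-0.008,0,0,0,0,0,-0.004,0,0,0,0,0,0,0,0,0])

```text
time_s: 22.05
tool_pos: [573.9, -36.6, 186.6]
tool_rot: [179.9, 0.1, 175.9]
force: [-0.3, 0.4, -2.8]
width: 0.615
```

```bash
python3 plan.py 417,342,180,175.4,12
```

```text
at [573.9 -36.6 186.6] [1.7992e+02 1.5000e-01 1.7593e+02] w 0.615 F [-0.3  0.4 -2.8] t 22.05
[0.0153, 0.0305, 0.0006, 0.01, 0.01, 0.04, 0.0153, 0.0305, 0.0006, 0.01, 0.01, 0.04, 0.0153, 0.0305, 0.0006, 0.01, 0.01, 0.04, 0.0154, 0.0305, 0.0006, 0.01, 0.01, 0.04, 0.0154, 0.0305, 0.0006, 0.01, 0.01, 0.04, 0.0154, 0.0305, 0.0006, 0.01, 0.01, 0.04, 0.0154, 0.0305, 0.0006, 0.01, 0.01, 0.04, 0.0154, 0.0305, 0.0005, 0.01, 0.01, 0.04, 0.0155, 0.0304, 0.0005, 0.01, 0.01, 0.04, 0.0155, 0.0304, 0.0005, 0.01, 0.01, 0.04, 0.0155, 0.0304, 0.0005, 0.01, 0.01, 0.04, 0.0155, 0.0304, 0.0005, 0.01, 0.01, 0.04]
```

Emit:
arm_command(deltas=[0.006,0.011,0,0,0,0,0.012,0.024,0,0,0,0,0.018,0.036,0,0,0,0,0.021,0.042,0,0,0,0,0.021,0.042,0,0,0,0,0.021,0.042,0,0,0,0,0.021,0.042,0,0,0,0,0.021,0.042,0,0,0,0,0.017,0.034,0,0,0,0,0.011,0.021,0,0,0,0,0.005,0.01,0,0,0,0,0,0,0,0,0,0])

```text
time_s: 23.25
tool_pos: [410.4, 337.9, 180.3]
tool_rot: [-179.9, -0.5, 175.9]
force: [-0.2, -0.6, -4.2]
width: 0.62
```

```bash
python3 plan.py 417,342,104,175.4,1
```

```text
at [410.4 337.9 180.3] [-179.89   -0.48  175.86] w 0.62 F [-0.2 -0.6 -4.2] t 23.25
[-0.007, 0.0047, 0.0763, -0.11, -0.48, 0.46]
```

Emit:
arm_command(deltas=[-0.001,0.001,0.005,0,-0.1,0,-0.001,0.001,0.01,0,-0.1,0,-0.001,0.001,0.013,0,-0.1,0,-0.001,0.001,0.013,0,-0.1,0,-0.001,0,0.012,0,-0.1,0,0,0,0.009,0,0,0,0,0,0.005,0,0,0,0,0,0.002,0,0,0,0,0,0,0,0,0])

```text
time_s: 24.15
tool_pos: [418.4, 335.1, 104.0]
tool_rot: [-179.7, -0.1, 175.3]
force: [0.0, -0.4, -3.3]
width: 0.62
```

Emit:
arm_command(deltas=[0,0,0.001,0,0,0,0,0,0.001,0,0,0,0,0,0,0,0,0])

```text
time_s: 24.45
tool_pos: [418.8, 335.2, 102.8]
tool_rot: [-179.8, 0.0, 175.3]
force: [0.4, 0.2, -3.4]
width: 0.619
```

Emit:
arm_command(deltas=[0,0,0.0015,0,0,0,0,0,0.0015,0,0,0,0,0,0.001,0,0,0,0,0,0.001,0,0,0])

```text
time_s: 24.85
tool_pos: [418.9, 335.5, 98.1]
tool_rot: [-179.8, 0.1, 175.4]
force: [0.5, 0.6, -4.2]
width: 0.615
```

Emit:
arm_command(deltas=[0,0,0.001,0,0,0,0,0,0.001,0,0,0])

```text
time_s: 25.05
tool_pos: [418.9, 335.6, 97.4]
tool_rot: [-179.9, 0.1, 175.4]
force: [-4.5, -3.6, 21.1]
width: 0.62
```

Emit:
arm_command(deltas=[0,0,0,0,0,0,0,0,0,0,0,0,0,0,0,0,0,0,0,0,0,0,0,0,0,0,0,0,0,0,0,0,0,0,0,0], gripper=0)

```text
time_s: 25.65
tool_pos: [419.6, 336.0, 98.1]
tool_rot: [-179.9, 0.2, 175.4]
force: [0.1, -0.5, 0.1]
width: 0.996
```

Emit:
arm_command(deltas=[0,0,-0.006,0,0,0,0,0,-0.012,0,0,0,0,0,-0.016,0,0,0,0,0,-0.018,0,0,0,0,0,-0.016,0,0,0,0,0,-0.008,0,0,0,0,0,0,0,0,0])

```text
time_s: 26.35
tool_pos: [419.3, 336.2, 181.2]
tool_rot: [-180.0, 0.3, 175.4]
force: [-0.0, 0.5, -0.8]
width: 0.999
```

```bash
python3 plan.py 560,31,175,175.4,1
```

```text
at [419.3 336.2 181.2] [-180.      0.28  175.38] w 0.999 F [-0.   0.5 -0.8] t 26.35
[-0.1647, -0.2929, 0.007, -0.0, 0.28, -0.02]
```

Emit:
arm_command(deltas=[-0.006,-0.011,0,0,0.1,0,-0.013,-0.023,0,0,0.1,0,-0.019,-0.033,0.001,0,0.1,0,-0.02,-0.036,0.001,0,0,0,-0.02,-0.036,0.001,0,0,0,-0.02,-0.036,0.001,0,0,0,-0.02,-0.036,0.001,0,0,0,-0.018,-0.032,0,0,0,0,-0.012,-0.021,0,0,0,0,-0.007,-0.012,0,0,0,0,-0.002,-0.004,0,0,0,0,0,0,0,0,0,0])

```text
time_s: 27.55
tool_pos: [555.9, 25.7, 168.3]
tool_rot: [-179.9, -0.7, 175.4]
force: [0.1, 0.3, 2.0]
width: 1.001
```

Run:
```python
from m import *
s=snap('wrist','w3.png')
print(observe()['tool_pos'],[(b['location'],b['score'],ray(s,b['location'],40)) for b in boxes_of('rack','wrist')], [(q,b['location'],b['score'],ray(s,b['location'],6)) for q in('pad_wide','pad_square','pad_small') for b in boxes_of(q,'wrist')])
```

```text
[555.67223436  26.16869874 168.31182895] [([323.3, 262.3], 0.72, array([573.36376691,  31.92142995])), ([271.9, 164.9], 0.19, array([505.91866685,   4.18858163]))] [('pad_wide', [408.9, 254.4], 0.65, array([583.60497119,  97.52771201])), ('pad_square', [321.4, 164.5], 0.85, array([510.84007984,  36.02801591])), ('pad_small', [236.4, 253.0], 0.77, array([571.93116153, -33.54745375]))]
```

View pics/w3.png

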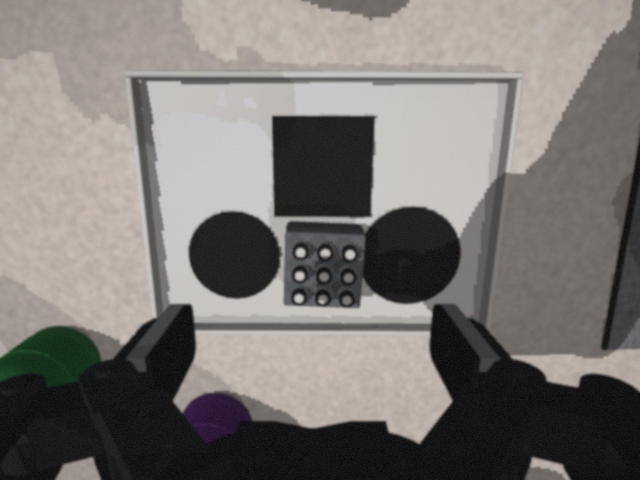

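```bash
cat > pads.py <<'E'
from m import *
im=cv2.imread('pics/w3.png'); s=snapshot('wrist'); g=cv2.cvtColor(im,cv2.COLOR_BGR2GRAY)
dots=np.array([(301,253),(325,253),(350,255),(300,275),(323,277),(348,277),(299,298),(323,299),(347,299)],float)
W=np.array([ray(s,p,50) for p in dots]); print('rack',W.mean(0).round(1), W.reshape(3,3,2).round(1).tolist())
G=W.reshape(3,3,2); u=(G[:,2]-G[:,0]).mean(0); v=(G[0]-G[2]).mean(0); print(u,v,np.degrees(np.arctan2(-u[0],u[1])),np.degrees(np.arctan2(v[1],v[0])))
m=(g<40).astype(np.uint8); m[:,:]*=1
for n,(a,b,c,d),r in (('wide',(375,200,470,310),39),('small',(180,200,276,305),35),('square',(262,105,385,213),0)):
    q=np.zeros_like(m); q[b:d,a:c]=m[b:d,a:c]; cs=max(cv2.findContours(q,cv2.RETR_EXTERNAL,cv2.CHAIN_APPROX_NONE)[0],key=cv2.contourArea)[:,0]
    cs=np.array([p for p in cs if a+1<p[0]<c-2]); P=np.array([ray(s,p,6) for p in cs])
    if r:
        f=least_squares(lambda x:np.hypot(*(P-x).T)-r,P.mean(0),loss='soft_l1'); print(n,f.x.round(1),np.abs(f.fun).mean())
    else: print(n,cv2.minAreaRect(P.astype(np.float32)))
E
python3 pads.py
```

```text
rack [580.1  33. ] [[[562.9, 19.2], [564.1, 34.7], [566.7, 50.8]], [[577.9, 17.3], [580.5, 32.3], [581.7, 48.7]], [[594.1, 15.2], [596.1, 31.2], [597.3, 47.2]]]
[ 3.64289505 31.64716652] [-31.29410795   3.76267039] -6.566398219019713 173.14391148992397
wide [585.8  97.4] 1.3209952589222278
small [574.7 -32.9] 1.755186859805477
square ((512.4401245117188, 37.90565490722656), (69.22352600097656, 66.79119873046875), 85.49117279052734)
```

```bash
python3 plan.py 580,32.5,80,173.3,6
```

```text
at [555.9  26.9 168.9] [-179.89   -0.65  175.54] w 1.0 F [-0.4  0.7 -0.6] t 27.85
[-0.0041, 0.0013, 0.0148, -0.02, -0.11, 0.37, -0.0041, 0.0013, 0.0148, -0.02, -0.11, 0.37, -0.004, 0.0013, 0.0148, -0.02, -0.11, 0.37, -0.004, 0.0013, 0.0148, -0.02, -0.11, 0.37, -0.0039, 0.0014, 0.0148, -0.02, -0.11, 0.37, -0.0039, 0.0014, 0.0148, -0.02, -0.11, 0.37]
```

Emit:
arm_command(deltas=[-0.004,0.001,0.012,0,-0.1,0.4,-0.004,0.001,0.015,0,-0.1,0.4,-0.004,0.001,0.015,0,-0.1,0.4,-0.004,0.001,0.015,0,-0.1,0.4,-0.004,0.001,0.014,0,-0.1,0.4,-0.003,0.001,0.008,0,-0.1,0.2,0,0,0.004,0,0,0,0,0,0,0,0,0])

```text
time_s: 28.65
tool_pos: [580.1, 33.7, 79.0]
tool_rot: [-179.9, 0.0, 173.4]
force: [0.6, -0.2, 0.1]
width: 0.999
```

```bash
python3 plan.py 580,32.5,32,173.3,6
```

```text
at [580.1  33.7  79. ] [-1.7988e+02  1.0000e-02  1.7337e+02] w 0.999 F [ 0.6 -0.2  0.1] t 28.65
[-0.0, -0.0002, 0.0078, -0.02, 0.0, 0.01, -0.0, -0.0002, 0.0078, -0.02, 0.0, 0.01, -0.0, -0.0002, 0.0078, -0.02, 0.0, 0.01, -0.0, -0.0002, 0.0078, -0.02, 0.0, 0.01, -0.0, -0.0002, 0.0078, -0.02, 0.0, 0.01, -0.0, -0.0002, 0.0078, -0.02, 0.0, 0.01]
```

Emit:
arm_command(deltas=[0,-0.001,0.005,0,0,0,0,-0.001,0.008,0,0,0,0,-0.001,0.009,0,0,0,0,-0.001,0.008,0,0,0,0,0,0.007,0,0,0,0,0,0.004,0,0,0,0,0,0.002,0,0,0,0,0,0,0,0,0])

```text
time_s: 29.45
tool_pos: [579.8, 29.0, 33.2]
tool_rot: [-179.9, 0.1, 173.4]
force: [-0.5, 1.0, 0.0]
width: 0.997
```

```bash
python3 plan.py 580,32.5,32,173.3,1
```

```text
at [579.8  29.   33.2] [-1.7989e+02  1.1000e-01  1.7336e+02] w 0.997 F [-0.5  1.   0. ] t 29.45
[0.0002, 0.0035, 0.0012, -0.11, 0.11, 0.06]
```

Emit:
arm_command(deltas=[0,0.003,0.001,0,0,0,0,0,0,0,0,0])

```text
time_s: 29.65
tool_pos: [580.4, 32.2, 32.4]
tool_rot: [-179.9, 0.1, 173.4]
force: [-0.5, 1.1, -0.6]
width: 0.999
```

Emit:
arm_command(deltas=[0,0,0,0,0,0,0,0,0,0,0,0,0,0,0,0,0,0,0,0,0,0,0,0,0,0,0,0,0,0,0,0,0,0,0,0,0,0,0,0,0,0,0,0,0,0,0,0], gripper=1, squeeze=35)

```text
time_s: 30.45
tool_pos: [580.5, 31.5, 33.3]
tool_rot: [-179.8, 0.2, 173.4]
force: [0.6, -1.5, -0.9]
width: 0.623
```

Emit:
arm_command(deltas=[0,0,-0.004,0,0,0,0,0,-0.008,0,0,0,0,0,-0.012,0,0,0,0,0,-0.014,0,0,0,0,0,-0.014,0,0,0,0,0,-0.01,0,0,0,0,0,-0.005,0,0,0,0,0,0,0,0,0])

```text
time_s: 31.25
tool_pos: [580.5, 32.2, 107.4]
tool_rot: [-179.9, 0.3, 173.4]
force: [-0.0, 0.7, -1.5]
width: 0.624
```

```bash
python3 plan.py 478,-220,110,185,12
```

```text
at [580.5  32.2 107.4] [-179.86    0.31  173.4 ] w 0.624 F [-0.   0.7 -1.5] t 31.25
[0.0061, -0.0219, -0.0002, -0.01, 0.02, -0.97, 0.0064, -0.0218, -0.0002, -0.01, 0.02, -0.97, 0.0068, -0.0216, -0.0002, -0.01, 0.02, -0.97, 0.0072, -0.0215, -0.0002, -0.01, 0.02, -0.97, 0.0075, -0.0214, -0.0002, -0.01, 0.02, -0.97, 0.0079, -0.0213, -0.0002, -0.01, 0.02, -0.97, 0.0082, -0.0211, -0.0002, -0.01, 0.02, -0.97, 0.0086, -0.021, -0.0002, -0.01, 0.02, -0.97, 0.009, -0.0208, -0.0002, -0.01, 0.02, -0.97, 0.0093, -0.0207, -0.0002, -0.01, 0.02, -0.97, 0.0097, -0.0205, -0.0002, -0.01, 0.02, -0.97, 0.01, -0.0204, -0.0002, -0.01, 0.02, -0.97]
```

Emit:
arm_command(deltas=[0.003,-0.011,-0.002,0,0,-1,0.006,-0.021,-0.004,0,0,-1,0.007,-0.022,-0.005,0,0,-1,0.007,-0.022,-0.005,0,0,-1,0.008,-0.022,-0.005,0,0,-1,0.008,-0.022,-0.005,0,0,-1,0.008,-0.022,-0.005,0,0,-1,0.009,-0.022,-0.005,0,0,-1,0.009,-0.022,-0.003,0,0,-1,0.009,-0.018,-0.002,0,0,-1,0.005,-0.01,0,0,0,-1,0,0,0,0,0,0])

```text
time_s: 32.45
tool_pos: [490.6, -187.0, 145.6]
tool_rot: [-180.0, -0.1, -175.1]
force: [0.1, 0.6, -1.7]
width: 0.621
```

Run:
```python
from m import *
o=observe();print(o['tool_pos'],o['tool_rot'])
s=snap('wrist','w4.png')
print([(b['location'],b['score'],ray(s,b['location'],4)) for b in boxes_of('carrier','wrist')])
```

```text
[ 490.5865885  -187.01999634  145.63783789] [-1.79975889e+02 -1.27103610e-01 -1.75060093e+02]
[([110.0, 209.5], 0.97, array([ 487.17741823, -326.43406571]))]
```

View pics/w4.png

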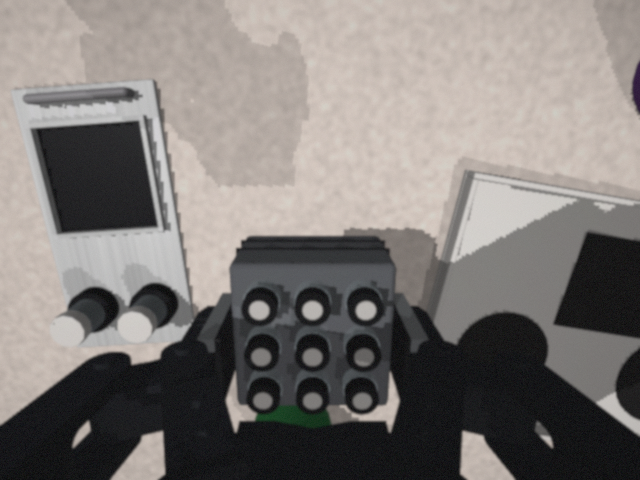

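Run:
```python
from m import *
s=snapshot('wrist')
for z in(4,10):
    c=np.array([ray(s,p,z) for p in((32,128),(142,121),(160,230),(56,234))]); print(z,c.round(1).tolist(),c.mean(0).round(1),[np.linalg.norm(c[i]-c[i-1]).round(1) for i in range(4)])
    e=c[1]-c[0]+c[2]-c[3]; f=c[0]-c[3]+c[1]-c[2]; print(np.degrees(np.arctan2(-e[0],e[1])),np.degrees(np.arctan2(-f[1],-f[0])))
im=cv2.imread('pics/w4.png'); cv2.imwrite('pics/c4.png',cv2.resize(im[75:260,0:215],None,fx=3,fy=3,interpolation=cv2.INTER_CUBIC))
o=observe(); T=np.array(o['tool_pos'])
d=np.array([(259,309),(312,309),(366,309),(261,355),(312,355),(364,355),(263,401),(312,401),(361,401)],float)
W=np.array([ray(s,p,T[2]+16.7) for p in d]).reshape(3,3,2); print('rack',W.reshape(9,2).mean(0),T); e=(W[:,2]-W[:,0]).mean(0); f=(W[2]-W[0]).mean(0); print(e,f,np.degrees(np.arctan2(-e[0],e[1])),np.degrees(np.arctan2(f[1],f[0])))
```

```text
4 [[437.7, -373.0], [427.2, -301.6], [499.3, -291.3], [508.4, -363.8]] [ 468.1 -332.4] [np.float64(71.3), np.float64(72.1), np.float64(72.9), np.float64(73.0)]
7.75834808458928 7.748103533835613
10 [[437.3, -368.9], [427.1, -299.1], [497.6, -289.1], [506.5, -359.9]] [ 467.1 -329.3] [np.float64(69.7), np.float64(70.5), np.float64(71.2), np.float64(71.4)]
7.75834808458929 7.748103533835608
rack [ 490.56119597 -185.69736295] [ 491.20207767 -185.54302851  145.70973014]
[-2.72790828 31.94264777] [32.44354046  2.67603821] 4.881227032669982 4.715249691319743
```

View pics/c4.png

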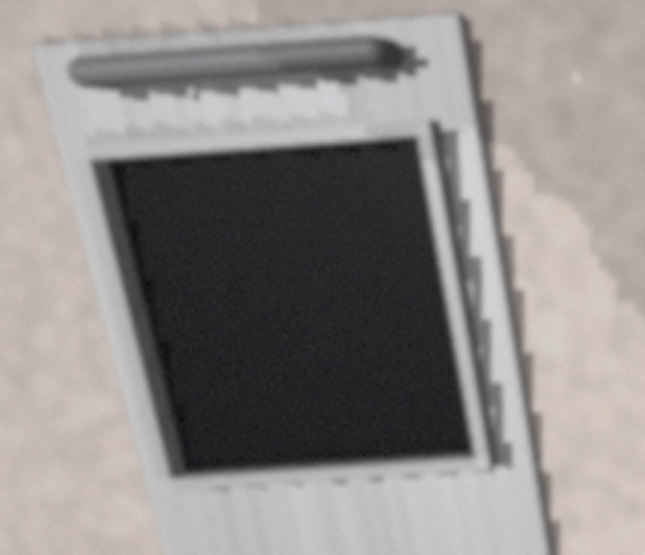

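```bash
python3 plan.py 467,-330.5,90,187.8,9
```

```text
at [ 491.2 -185.5  145.7] [-1.7998e+02 -1.2000e-01 -1.7500e+02] w 0.623 F [-0.1 -0.9 -0.6] t 32.6
[0.0041, -0.0158, 0.0062, -0.0, -0.01, -0.31, 0.0042, -0.0158, 0.0062, -0.0, -0.01, -0.31, 0.0042, -0.0158, 0.0062, -0.0, -0.01, -0.31, 0.0043, -0.0157, 0.0062, -0.0, -0.01, -0.31, 0.0044, -0.0157, 0.0062, -0.0, -0.01, -0.31, 0.0045, -0.0157, 0.0062, -0.0, -0.01, -0.31, 0.0046, -0.0157, 0.0062, -0.0, -0.01, -0.31, 0.0047, -0.0156, 0.0062, -0.0, -0.01, -0.31, 0.0048, -0.0156, 0.0062, -0.0, -0.01, -0.31]
```

Emit:
arm_command(deltas=[0.002,-0.008,0.002,0,0,-0.3,0.004,-0.014,0.004,0,0,-0.3,0.005,-0.018,0.006,0,0,-0.3,0.005,-0.018,0.007,0,0,-0.3,0.005,-0.018,0.007,0,0,-0.3,0.005,-0.018,0.007,0,0,-0.3,0.005,-0.017,0.007,0,0,-0.3,0.004,-0.013,0.006,0,0,-0.3,0.002,-0.007,0.004,0,0,-0.3,0.001,-0.003,0.002,0,0,0,0,0,0,0,0,0])

```text
time_s: 33.7
tool_pos: [469.8, -325.6, 89.6]
tool_rot: [180.0, -0.1, -171.6]
force: [-0.1, 0.4, -0.6]
width: 0.619
```

```bash
python3 plan.py 467,-330.5,60,187.8,1; python3 -c "
from h import *
s=snap('wrist','w5.png')"
```

```text
at [ 469.8 -325.6   89.6] [ 1.7995e+02 -1.5000e-01 -1.7164e+02] w 0.619 F [-0.1  0.4 -0.6] t 33.7
[0.0034, -0.0044, 0.0296, 0.05, -0.15, 0.56]
```

View pics/w5.png

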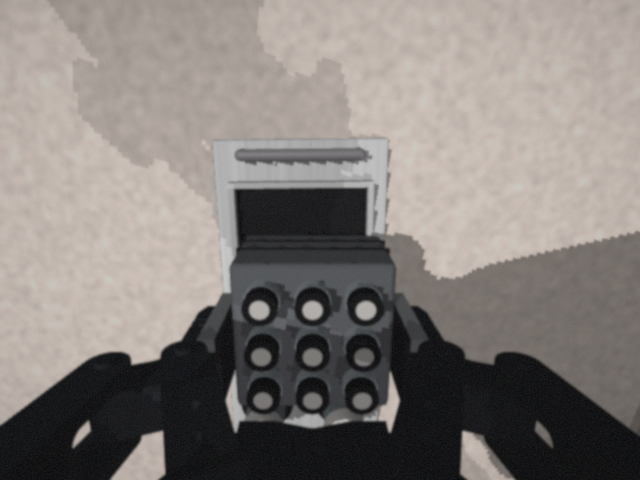

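```bash
python3 - <<'E'
from m import *
s=snapshot('wrist')
a,b=ray(s,(234,188),10),ray(s,(367,187),10); e=(b-a)/np.linalg.norm(b-a); f=np.array([e[1],-e[0]])
print(a,b,np.linalg.norm(b-a),np.degrees(np.arctan2(-e[0],e[1])),'centre',(a+b)/2+35*f)
# bottom edges
E
python3 plan.py 467,-330.5,60,187.8,1
```

```text
[ 437.08085004 -370.9388142 ] [ 426.56240533 -302.52987533] 69.21286438912168 8.741247022620154 centre [ 466.41509353 -331.41531097]
at [ 470.  -325.2   90. ] [ 1.7997e+02 -1.3000e-01 -1.7161e+02] w 0.621 F [ 0.3  0.2 -1. ] t 33.8
[0.0037, -0.0048, 0.03, 0.03, -0.13, 0.59]
```

Emit:
arm_command(deltas=[0.002,-0.002,0.005,0,-0.1,0,0.002,-0.002,0.008,0,0,0,0,-0.001,0.008,0,0,0,0,0,0.006,0,0,0,0,0,0.003,0,0,0,0,0,0,0,0,0])

```text
time_s: 34.4
tool_pos: [466.9, -329.8, 57.6]
tool_rot: [180.0, -0.0, -171.5]
force: [0.6, -0.2, -0.7]
width: 0.621
```

```bash
python3 plan.py 466.5,-331,40,188.3,1
```

```text
at [ 466.9 -329.8   57.6] [ 1.7997e+02 -2.0000e-02 -1.7151e+02] w 0.621 F [ 0.6 -0.2 -0.7] t 34.4
[0.0005, -0.0012, 0.0176, 0.03, -0.02, 0.19]
```

Lower to touch, expected at TCP z of about 33.

Emit:
arm_command(deltas=[0,-0.001,0.004,0,0,0.2,0,0,0.006,0,0,0,0,0,0.005,0,0,0,0,0,0.003,0,0,0,0,0,0.001,0,0,0,0,0,0,0,0,0])

```text
time_s: 35.0
tool_pos: [467.2, -330.9, 37.0]
tool_rot: [180.0, -0.0, -171.7]
force: [0.0, 0.5, -1.6]
width: 0.625
```

Emit:
arm_command(deltas=[0,0,0.001,0,0,0,0,0,0.001,0,0,0,0,0,0,0,0,0])

```text
time_s: 35.3
tool_pos: [467.3, -331.0, 35.2]
tool_rot: [-180.0, 0.0, -171.7]
force: [-0.6, -0.7, -1.8]
width: 0.626
```

Emit:
arm_command(deltas=[0,0,0.0015,0,0,0,0,0,0.001,0,0,0])

```text
time_s: 35.5
tool_pos: [467.4, -331.0, 33.2]
tool_rot: [-180.0, 0.0, -171.7]
force: [-5.2, 4.7, 15.1]
width: 0.621
```

Emit:
arm_command(deltas=[0,0,0.001,0,0,0,0,0,0.001,0,0,0])

```text
time_s: 35.7
tool_pos: [467.4, -331.0, 33.2]
tool_rot: [-179.9, 0.1, -171.7]
force: [-4.2, 3.6, 13.4]
width: 0.626
```

Emit:
arm_command(deltas=[0,0,0,0,0,0,0,0,0,0,0,0,0,0,0,0,0,0,0,0,0,0,0,0,0,0,0,0,0,0,0,0,0,0,0,0], gripper=0)

```text
time_s: 36.3
tool_pos: [467.6, -331.3, 33.5]
tool_rot: [-179.9, 0.1, -171.7]
force: [-0.3, 0.3, 0.3]
width: 1.007
```

Emit:
arm_command(deltas=[0,0,-0.006,0,0,0,0,0,-0.014,0,0,0,0,0,-0.022,0,0,0,0,0,-0.026,0,0,0,0,0,-0.026,0,0,0,0,0,-0.026,0,0,0,0,0,-0.022,0,0,0,0,0,-0.012,0,0,0,0,0,0,0,0,0])

```text
time_s: 37.2
tool_pos: [467.0, -330.6, 201.7]
tool_rot: [-179.7, 0.3, -171.7]
force: [0.1, -1.1, -1.0]
width: 1.001
```

```bash
python3 -c "
from h import *
s=snap('wrist','w6.png')
im=cv2.imread('pics/w6.png'); cv2.imwrite('pics/c6.png',cv2.resize(im[120:400,180:460],(700,600),interpolation=cv2.INTER_CUBIC))
"; python3 plan.py 440,0,190,177,12 418.9,335.5,175,175.4,12
```

```text
at [ 466.8 -330.5  200.9] [-179.73    0.22 -171.72] w 1.001 F [-0.  -0.8  0.1] t 37.25
[-0.0018, 0.0276, 0.0008, -0.02, 0.02, 0.94, -0.0013, 0.0276, 0.0008, -0.02, 0.02, 0.94, -0.0008, 0.0276, 0.0008, -0.02, 0.02, 0.94, -0.0004, 0.0276, 0.0008, -0.02, 0.02, 0.94, 0.0001, 0.0276, 0.0008, -0.02, 0.02, 0.94, 0.0005, 0.0276, 0.0008, -0.02, 0.02, 0.94, 0.001, 0.0276, 0.0008, -0.02, 0.02, 0.94, 0.0014, 0.0276, 0.0009, -0.02, 0.02, 0.94, 0.0019, 0.0276, 0.0009, -0.02, 0.02, 0.94, 0.0023, 0.0275, 0.0009, -0.02, 0.02, 0.94, 0.0028, 0.0275, 0.0009, -0.02, 0.02, 0.94, 0.0032, 0.0274, 0.0009, -0.02, 0.02, 0.94]
[0.0032, 0.0278, 0.0013, 0.0, -0.0, 0.13, 0.0033, 0.0278, 0.0013, 0.0, -0.0, 0.13, 0.0033, 0.0278, 0.0013, 0.0, -0.0, 0.13, 0.0034, 0.0278, 0.0013, 0.0, -0.0, 0.13, 0.0035, 0.0278, 0.0013, 0.0, -0.0, 0.13, 0.0035, 0.0278, 0.0013, 0.0, -0.0, 0.13, 0.0036, 0.0278, 0.0013, 0.0, -0.0, 0.13, 0.0037, 0.0278, 0.0013, 0.0, -0.0, 0.13, 0.0037, 0.0278, 0.0013, 0.0, -0.0, 0.13, 0.0038, 0.0278, 0.0013, 0.0, -0.0, 0.13, 0.0039, 0.0277, 0.0013, 0.0, -0.0, 0.13, 0.0039, 0.0277, 0.0013, 0.0, -0.0, 0.13]
```

View pics/c6.png

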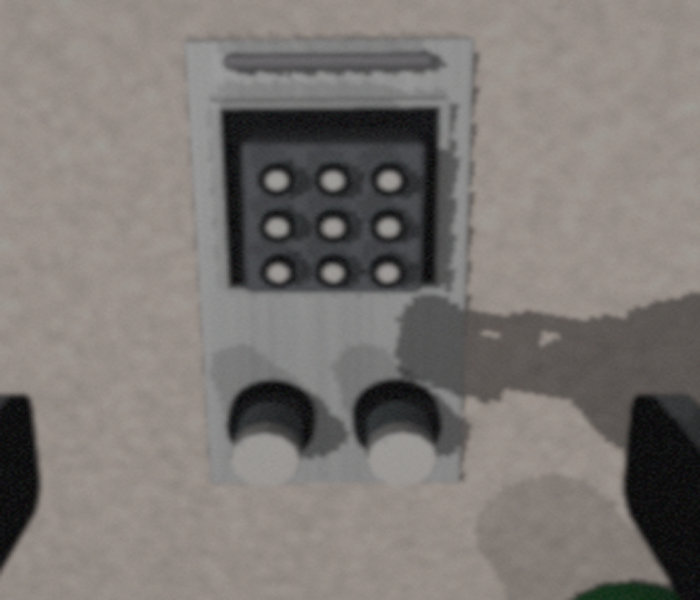

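The rack sits square in the bay (its outline lies inside the dark floor in c6, dots centred near (332,227)). Next, back for the small bottle.

Emit:
arm_command(deltas=[-0.001,0.015,0,0,0,0.9,-0.001,0.028,0,0,0,0.9,0,0.032,0,0,0,0.9,0,0.032,0,0,0,0.9,0.001,0.032,0,0,0,0.9,0.001,0.032,0.001,0,0,0.9,0.001,0.032,0.001,0,0,0.9,0.001,0.032,0.001,0,0,0.9,0.001,0.032,0.001,0,0,0.9,0.001,0.032,0.001,0,0,0.9,0.001,0.032,0.001,0,0,0.9,0.001,0.032,0.001,0,0,0.9])

```text
time_s: 38.45
tool_pos: [437.2, 43.1, 186.7]
tool_rot: [-180.0, -0.3, 176.7]
force: [0.5, 1.2, -0.1]
width: 1.002
```

```bash
python3 plan.py 418.9,335.5,165,175.4,11
```

```text
at [437.2  43.1 186.7] [-179.96   -0.34  176.66] w 1.002 F [ 0.5  1.2 -0.1] t 38.45
[0.0032, 0.0264, 0.002, -0.0, -0.03, 0.11, 0.0032, 0.0264, 0.002, -0.0, -0.03, 0.11, 0.0033, 0.0264, 0.002, -0.0, -0.03, 0.11, 0.0034, 0.0264, 0.002, -0.0, -0.03, 0.11, 0.0034, 0.0264, 0.002, -0.0, -0.03, 0.11, 0.0035, 0.0264, 0.002, -0.0, -0.03, 0.11, 0.0035, 0.0264, 0.002, -0.0, -0.03, 0.11, 0.0036, 0.0264, 0.002, -0.0, -0.03, 0.11, 0.0036, 0.0264, 0.002, -0.0, -0.03, 0.11, 0.0037, 0.0264, 0.002, -0.0, -0.03, 0.11, 0.0037, 0.0264, 0.002, -0.0, -0.03, 0.11]
```

Emit:
arm_command(deltas=[0.003,0.03,0,0,-0.1,0.1,0.004,0.034,0.001,0,-0.1,0.1,0.004,0.034,0.002,0,-0.1,0.1,0.004,0.034,0.002,0,-0.1,0.1,0.004,0.034,0.002,0,0,0.1,0.004,0.034,0.002,0,0,0.1,0.004,0.028,0.002,0,0,0.1,0.003,0.02,0.001,0,0,0.1,0.002,0.012,0.001,0,0,0.1,0.001,0.006,0,0,0,0,0,0,0,0,0,0])

```text
time_s: 39.55
tool_pos: [415.1, 323.7, 166.9]
tool_rot: [-179.7, -0.5, 175.9]
force: [-1.1, 0.1, 0.0]
width: 1.005
```

```bash
sed -i 's/w2/w7/' see.py;sed -i 's/(149,145,116)/(145,141,112)/' see.py; python3 see.py; python3 plan.py 418.9,335.5,98,175.4,1
```

```text
[337.3 275.1] 9402 [[406.2, 334.9], [407.7, 335.0], [418.8, 336.1]]
[339.8 418.7] 350 [[479.5, 332.2], [482.9, 332.3], [507.2, 332.8]]
at [415.2 323.3 166.9] [-179.69   -0.52  175.9 ] w 1.002 F [-1.1  0.  -0.4] t 39.6
[-0.0035, 0.0128, 0.0688, -0.32, -0.52, 0.5]
```

Emit:
arm_command(deltas=[-0.001,0.004,0.004,-0.1,-0.1,0.1,-0.001,0.004,0.008,-0.1,-0.1,0.1,0,0.004,0.012,-0.1,-0.1,0.1,0,0.003,0.013,0,-0.1,0.1,0,0.002,0.012,0,-0.1,0,0,0,0.009,0,0,0,0,0,0.005,0,0,0,0,0,0.002,0,0,0,0,0,0,0,0,0])

```text
time_s: 40.5
tool_pos: [419.2, 338.2, 95.2]
tool_rot: [-179.9, -0.1, 175.2]
force: [0.2, -0.5, -0.1]
width: 1.0
```

```bash
python3 plan.py 418.9,335.7,97.5,175.4,1
```

```text
at [419.2 338.2  95.2] [-1.7995e+02 -7.0000e-02  1.7519e+02] w 1.0 F [ 0.2 -0.5 -0.1] t 40.5
[0.0001, -0.0025, -0.0023, -0.05, -0.07, -0.21]
```

Emit:
arm_command(deltas=[0,-0.002,-0.001,0,-0.1,-0.2,0,0,0,0,0,0])

```text
time_s: 40.7
tool_pos: [419.3, 336.1, 96.8]
tool_rot: [-180.0, 0.1, 175.4]
force: [0.3, 0.6, 0.2]
width: 1.001
```

Emit:
arm_command(deltas=[0,0,0,0,0,0,0,0,0,0,0,0,0,0,0,0,0,0,0,0,0,0,0,0,0,0,0,0,0,0,0,0,0,0,0,0,0,0,0,0,0,0,0,0,0,0,0,0], gripper=1, squeeze=45)

```text
time_s: 41.5
tool_pos: [419.6, 336.1, 98.0]
tool_rot: [180.0, 0.2, 175.4]
force: [0.4, -0.5, -0.0]
width: 0.615
```

Emit:
arm_command(deltas=[0,0,-0.004,0,0,0,0,0,-0.008,0,0,0,0,0,-0.012,0,0,0,0,0,-0.012,0,0,0,0,0,-0.01,0,0,0,0,0,-0.004,0,0,0,0,0,0,0,0,0])

```text
time_s: 42.2
tool_pos: [419.2, 336.1, 153.1]
tool_rot: [179.9, 0.2, 175.4]
force: [-0.5, 0.7, -4.1]
width: 0.621
```

```bash
python3 plan.py 574.5,-35.8,145,175.4,12
```

```text
at [419.2 336.1 153.1] [179.95   0.18 175.4 ] w 0.621 F [-0.5  0.7 -4.1] t 42.2
[-0.0154, -0.0299, 0.0007, 0.0, 0.02, -0.0, -0.0154, -0.0299, 0.0007, 0.0, 0.02, -0.0, -0.0154, -0.0299, 0.0007, 0.0, 0.02, -0.0, -0.0154, -0.0299, 0.0007, 0.0, 0.02, -0.0, -0.0154, -0.0299, 0.0007, 0.0, 0.02, -0.0, -0.0154, -0.0299, 0.0007, 0.0, 0.02, -0.0, -0.0154, -0.0299, 0.0007, 0.0, 0.02, -0.0, -0.0154, -0.0299, 0.0007, 0.0, 0.02, -0.0, -0.0154, -0.0299, 0.0007, 0.0, 0.02, -0.0, -0.0154, -0.0299, 0.0007, 0.0, 0.02, -0.0, -0.0154, -0.0299, 0.0007, 0.0, 0.02, -0.0, -0.0154, -0.0299, 0.0007, 0.0, 0.02, -0.0]
```

Emit:
arm_command(deltas=[-0.006,-0.011,0,0,0,0,-0.012,-0.023,0,0,0,0,-0.018,-0.035,0,0,0,0,-0.021,-0.041,0,0,0,0,-0.021,-0.041,0,0,0,0,-0.021,-0.041,0,0,0,0,-0.021,-0.041,0,0,0,0,-0.021,-0.041,0,0,0,0,-0.018,-0.035,0,0,0,0,-0.011,-0.021,0,0,0,0,-0.005,-0.01,0,0,0,0,0,0,0,0,0,0])

```text
time_s: 43.4
tool_pos: [570.3, -38.3, 148.4]
tool_rot: [-180.0, -0.2, 175.5]
force: [-0.7, 0.4, -3.8]
width: 0.618
```

```bash
python3 plan.py 574.5,-35.8,145,175.4,1
```

```text
at [570.3 -38.3 148.4] [-1.7998e+02 -1.5000e-01  1.7546e+02] w 0.618 F [-0.7  0.4 -3.8] t 43.4
[-0.004, 0.0028, 0.0034, -0.02, -0.15, 0.06]
```

Emit:
arm_command(deltas=[-0.002,0.001,0.004,0,-0.1,0,-0.001,0,0.008,0,0,0,0,0,0.009,0,0,0,0,0,0.008,0,0,0,0,0,0.005,0,0,0,0,0,0.002,0,0,0,0,0,0,0,0,0])

```text
time_s: 44.1
tool_pos: [571.2, -32.7, 108.0]
tool_rot: [180.0, -0.3, 175.8]
force: [0.5, -1.0, -3.5]
width: 0.62
```

```bash
python3 plan.py 574.5,-35.8,104,175.4,1
```

```text
at [571.2 -32.7 108. ] [179.97  -0.26 175.75] w 0.62 F [ 0.5 -1.  -3.5] t 44.1
[-0.0035, -0.0029, 0.004, 0.03, -0.26, 0.35]
```

Emit:
arm_command(deltas=[-0.0015,-0.0015,0,0,-0.2,0,-0.001,-0.001,0.001,0,0,0,0,0,0.001,0,0,0,0,0,0.001,0,0,0])

```text
time_s: 44.5
tool_pos: [574.3, -35.8, 105.6]
tool_rot: [180.0, 0.1, 175.7]
force: [0.4, -0.6, -3.0]
width: 0.616
```

Emit:
arm_command(deltas=[0,0,0.001,0,0,0,0,0,0.001,0,0,0])

```text
time_s: 44.7
tool_pos: [574.3, -35.9, 103.6]
tool_rot: [180.0, 0.1, 175.7]
force: [0.2, -0.4, -3.4]
width: 0.617
```

Emit:
arm_command(deltas=[0,0,0.001,0,0,0,0,0,0.001,0,0,0])

```text
time_s: 44.9
tool_pos: [574.5, -36.0, 102.0]
tool_rot: [180.0, 0.1, 175.7]
force: [-1.7, 0.7, 12.7]
width: 0.622
```

Emit:
arm_command(deltas=[0,0,0.001,0,0,0,0,0,0.001,0,0,0])

```text
time_s: 45.1
tool_pos: [574.8, -36.0, 102.1]
tool_rot: [-180.0, 0.2, 175.7]
force: [-4.0, 0.0, 10.9]
width: 0.621
```

Touched at the expected height. Release, rise and go to the square bottle at (517,336).

Emit:
arm_command(deltas=[0,0,0,0,0,0,0,0,0,0,0,0,0,0,0,0,0,0,0,0,0,0,0,0,0,0,0,0,0,0,0,0,0,0,0,0], gripper=0)

```text
time_s: 45.7
tool_pos: [575.6, -36.1, 102.8]
tool_rot: [-180.0, 0.4, 175.7]
force: [0.3, -0.5, -0.5]
width: 0.998
```

Emit:
arm_command(deltas=[0,0,-0.006,0,0,0,0,0,-0.012,0,0,0,0,0,-0.016,0,0,0,0,0,-0.018,0,0,0,0,0,-0.016,0,0,0,0,0,-0.008,0,0,0,0,0,0,0,0,0])

```text
time_s: 46.4
tool_pos: [575.2, -36.0, 186.0]
tool_rot: [-180.0, 0.5, 175.7]
force: [-0.4, 0.2, 0.4]
width: 0.997
```

```bash
python3 plan.py 517.3,336,180,175.4,1
```

```text
at [575.2 -36.  186. ] [-179.98    0.45  175.75] w 0.997 F [-0.4  0.2  0.4] t 46.4
[0.0854, 0.3667, 0.0051, -0.02, 0.45, 0.35]
```

Emit:
arm_command(deltas=[0.003,0.012,0,0,0.1,0,0.006,0.025,0,0,0.1,0,0.009,0.037,0,0,0.1,0,0.01,0.042,0,0,0.1,0.1,0.01,0.042,0,0,0,0.1,0.01,0.042,0,0,0,0.1,0.01,0.042,0,0,0,0,0.01,0.042,0,0,0,0,0.008,0.035,0,0,0,0,0.005,0.021,0,0,0,0,0.002,0.01,0,0,0,0,0,0,0,0,0,0])

```text
time_s: 47.6
tool_pos: [510.0, 338.8, 177.0]
tool_rot: [-179.7, -0.7, 175.4]
force: [0.1, -0.5, -0.2]
width: 1.004
```

```bash
sed -i 's/w7/w8/' see.py; python3 see.py; python3 plan.py 517.3,336,124.5,175.4,1
```

```text
[306.6 297.7] 11213 [[514.9, 336.0], [516.7, 335.8], [529.4, 334.1]]
[313.7 424.4] 86 [[585.0, 333.6], [588.4, 333.3], [613.0, 331.3]]
at [510.1 338.  177. ] [-179.71   -0.72  175.35] w 1.001 F [0.3 0.4 0.8] t 47.65
[-0.008, -0.0012, 0.0524, -0.29, -0.72, -0.05]
```

Emit:
arm_command(deltas=[-0.003,0.001,0.004,-0.1,-0.2,0,-0.002,0.001,0.008,-0.1,-0.2,0,-0.001,0.001,0.01,0,-0.2,0,0,0,0.01,0,-0.1,0,0,0,0.009,0,0,0,0,0,0.006,0,0,0,0,0,0.002,0,0,0,0,0,0,0,0,0])

```text
time_s: 48.45
tool_pos: [517.6, 335.9, 122.1]
tool_rot: [-179.8, -0.1, 175.0]
force: [0.2, -0.2, -0.7]
width: 0.998
```

```bash
python3 plan.py 517,336,124.5,175.4,1
```

```text
at [517.6 335.9 122.1] [-1.7982e+02 -1.0000e-01  1.7502e+02] w 0.998 F [ 0.2 -0.2 -0.7] t 48.45
[0.0006, 0.0001, -0.0024, -0.18, -0.1, -0.38]
```

Emit:
arm_command(deltas=[0,0,-0.001,-0.1,0,-0.4,0,0,0,0,0,0])

```text
time_s: 48.65
tool_pos: [517.8, 336.1, 123.6]
tool_rot: [-179.9, -0.1, 175.5]
force: [-0.2, -0.5, -0.1]
width: 0.999
```

Emit:
arm_command(deltas=[0,0,0,0,0,0,0,0,0,0,0,0,0,0,0,0,0,0,0,0,0,0,0,0,0,0,0,0,0,0,0,0,0,0,0,0,0,0,0,0,0,0,0,0,0,0,0,0], gripper=1)

```text
time_s: 49.45
tool_pos: [517.9, 336.3, 124.7]
tool_rot: [-180.0, 0.0, 175.5]
force: [-0.9, 0.3, 0.7]
width: 0.619
```

Emit:
arm_command(deltas=[0,0,-0.004,0,0,0,0,0,-0.008,0,0,0,0,0,-0.012,0,0,0,0,0,-0.01,0,0,0,0,0,-0.006,0,0,0,0,0,0,0,0,0])

```text
time_s: 50.05
tool_pos: [517.4, 336.1, 167.6]
tool_rot: [-179.9, -0.1, 175.5]
force: [1.2, 0.6, -5.5]
width: 0.62
```

```bash
python3 plan.py 512.8,37.2,165,175.7,1
```

```text
at [517.4 336.1 167.6] [-1.7994e+02 -8.0000e-02  1.7549e+02] w 0.62 F [ 1.2  0.6 -5.5] t 50.05
[-0.019, -0.2983, 0.0029, -0.06, -0.08, -0.21]
```

Emit:
arm_command(deltas=[0,-0.01,0,0,0,0,-0.001,-0.02,0,0,0,0,-0.002,-0.03,0,0,0,0,-0.002,-0.035,0,0,0,0,-0.003,-0.035,0,0,0,0,-0.003,-0.035,0,0,0,0,-0.003,-0.035,0,0,0,0,-0.002,-0.035,0,0,0,0,-0.002,-0.026,0,0,0,0,-0.001,-0.014,0,0,0,0,0,-0.006,0,0,0,0,0,0,0,0,0,0])

```text
time_s: 51.25
tool_pos: [509.6, 38.4, 165.4]
tool_rot: [-179.9, -0.3, 175.5]
force: [-0.3, -0.5, -4.2]
width: 0.621
```

```bash
python3 plan.py 512.8,37.2,135,175.7,1
```

```text
at [509.6  38.4 165.4] [-179.85   -0.31  175.51] w 0.621 F [-0.3 -0.5 -4.2] t 51.25
[-0.0035, -0.0008, 0.0304, -0.15, -0.31, -0.19]
```

Emit:
arm_command(deltas=[-0.002,-0.001,0.004,-0.1,-0.1,0,-0.001,-0.002,0.006,0,-0.1,0,0,-0.001,0.007,0,0,0,0,0,0.006,0,0,0,0,0,0.003,0,0,0,0,0,0.001,0,0,0,0,0,0,0,0,0])

```text
time_s: 51.95
tool_pos: [511.8, 36.6, 135.0]
tool_rot: [-180.0, -0.2, 175.7]
force: [-0.4, 0.6, -4.2]
width: 0.617
```

```bash
python3 plan.py 512.8,37.2,133,175.7,1
```

```text
at [511.8  36.6 135. ] [-179.98   -0.19  175.72] w 0.617 F [-0.4  0.6 -4.2] t 51.95
[-0.0009, 0.0007, 0.002, -0.02, -0.19, 0.02]
```

Emit:
arm_command(deltas=[0,0.0005,0.001,0,-0.1,0,0,0,0.001,0,-0.1,0,0,0,0.001,0,0,0,0,0,0,0,0,0])

```text
time_s: 52.35
tool_pos: [512.1, 37.2, 132.2]
tool_rot: [-180.0, 0.1, 175.7]
force: [0.0, -0.1, -5.0]
width: 0.615
```

Emit:
arm_command(deltas=[0,0,0.001,0,0,0,0,0,0.001,0,0,0,0,0,0,0,0,0])

```text
time_s: 52.65
tool_pos: [512.2, 37.1, 130.3]
tool_rot: [-180.0, 0.1, 175.7]
force: [-0.8, -0.3, -5.8]
width: 0.614
```

Emit:
arm_command(deltas=[0,0,0.001,0,0,0,0,0,0.001,0,0,0])

```text
time_s: 52.85
tool_pos: [512.6, 37.0, 128.6]
tool_rot: [-180.0, 0.2, 175.7]
force: [-1.9, -1.9, 10.4]
width: 0.621
```

Emit:
arm_command(deltas=[0,0,0.001,0,0,0,0,0,0.0005,0,0,0])

```text
time_s: 53.05
tool_pos: [512.9, 36.9, 128.7]
tool_rot: [-180.0, 0.3, 175.7]
force: [-2.7, 0.4, 0.3]
width: 0.621
```

Down. Release, rise and go to the wide bottle at (621,333).

Emit:
arm_command(deltas=[0,0,0,0,0,0,0,0,0,0,0,0,0,0,0,0,0,0,0,0,0,0,0,0,0,0,0,0,0,0,0,0,0,0,0,0], gripper=0)

```text
time_s: 53.65
tool_pos: [513.9, 36.9, 129.4]
tool_rot: [-180.0, 0.4, 175.7]
force: [0.0, 0.0, 0.8]
width: 0.995
```

Emit:
arm_command(deltas=[0,0,-0.006,0,0,0,0,0,-0.012,0,0,0,0,0,-0.014,0,0,0,0,0,-0.014,0,0,0,0,0,-0.01,0,0,0,0,0,0,0,0,0])

```text
time_s: 54.25
tool_pos: [513.7, 36.9, 190.9]
tool_rot: [-180.0, 0.5, 175.7]
force: [-0.8, 0.2, -1.0]
width: 1.001
```

```bash
python3 plan.py 620,333.5,185,175.4,1
```

```text
at [513.7  36.9 190.9] [-179.98    0.51  175.73] w 1.001 F [-0.8  0.2 -1. ] t 54.25
[-0.0839, 0.3037, 0.0065, -0.02, 0.51, 0.33]
```

Emit:
arm_command(deltas=[-0.003,0.01,0,0,0.1,0,-0.006,0.02,0,0,0.1,0,-0.008,0.03,0,0,0.1,0,-0.01,0.035,0,0,0.1,0.1,-0.01,0.035,0,0,0.1,0.1,-0.01,0.035,0,0,0,0.1,-0.01,0.035,0,0,0,0,-0.01,0.035,0,0,0,0,-0.008,0.03,0,0,0,0,-0.004,0.016,0,0,0,0,-0.002,0.007,0,0,0,0,0,0,0,0,0,0])

```text
time_s: 55.45
tool_pos: [618.5, 336.3, 182.5]
tool_rot: [-179.8, -0.6, 175.3]
force: [0.3, 0.0, -0.4]
width: 0.999
```

```bash
sed -i 's/w8/w9/' see.py; python3 see.py; python3 plan.py 621,333.3,129,175.4,1
```

```text
[304.8 288.1] 11036 [[621.0, 332.8], [622.6, 332.6], [634.6, 330.9]]
at [618.3 335.7 182.5] [-179.77   -0.58  175.33] w 0.999 F [-0.5  0.3 -1. ] t 55.5
[-0.0034, -0.0019, 0.0535, -0.23, -0.58, -0.07]
```

Emit:
arm_command(deltas=[-0.001,0.001,0.004,-0.1,-0.1,0,-0.001,0,0.008,-0.1,-0.1,0,0,0,0.01,0,-0.1,0,0,0,0.01,0,-0.1,0,0,0,0.009,0,-0.1,0,0,0,0.006,0,0,0,0,0,0.002,0,0,0,0,0,0,0,0,0])

```text
time_s: 56.3
tool_pos: [619.7, 332.7, 128.3]
tool_rot: [-179.9, -0.2, 175.1]
force: [0.6, 0.4, 0.1]
width: 0.999
```

```bash
python3 plan.py 621,333.3,129,175.4,1
```

```text
at [619.7 332.7 128.3] [-1.7990e+02 -1.6000e-01  1.7511e+02] w 0.999 F [0.6 0.4 0.1] t 56.3
[-0.0012, 0.0007, -0.0007, -0.1, -0.16, -0.29]
```

Emit:
arm_command(deltas=[-0.001,0.0005,0,-0.1,-0.1,-0.3,0,0,0,0,0,0])

```text
time_s: 56.5
tool_pos: [621.1, 333.3, 128.8]
tool_rot: [180.0, -0.0, 175.4]
force: [0.2, 0.2, 0.1]
width: 1.003
```

Emit:
arm_command(deltas=[0,0,0,0,0,0,0,0,0,0,0,0,0,0,0,0,0,0,0,0,0,0,0,0,0,0,0,0,0,0,0,0,0,0,0,0,0,0,0,0,0,0,0,0,0,0,0,0], gripper=1)

```text
time_s: 57.3
tool_pos: [621.4, 333.4, 129.9]
tool_rot: [179.9, 0.1, 175.4]
force: [0.2, -0.2, 0.2]
width: 0.617
```

Emit:
arm_command(deltas=[0,0,-0.004,0,0,0,0,0,-0.008,0,0,0,0,0,-0.012,0,0,0,0,0,-0.01,0,0,0,0,0,-0.006,0,0,0,0,0,0,0,0,0])

```text
time_s: 57.9
tool_pos: [620.7, 333.3, 172.5]
tool_rot: [180.0, -0.1, 175.4]
force: [-0.2, 1.0, -4.8]
width: 0.623
```

```bash
python3 plan.py 584.8,98,165,175.5,1
```

```text
at [620.7 333.3 172.5] [ 1.7999e+02 -6.0000e-02  1.7545e+02] w 0.623 F [-0.2  1.  -4.8] t 57.9
[0.0171, -0.2374, 0.0075, 0.01, -0.06, -0.05]
```

Emit:
arm_command(deltas=[0,-0.008,0,0,0,0,0.001,-0.016,0,0,0,0,0.002,-0.024,0,0,0,0,0.002,-0.027,0,0,0,0,0.002,-0.028,0,0,0,0,0.002,-0.028,0,0,0,0,0.002,-0.028,0,0,0,0,0.002,-0.027,0,0,0,0,0.002,-0.022,0,0,0,0,0.001,-0.012,0,0,0,0,0,-0.005,0,0,0,0,0,0,0,0,0,0])

```text
time_s: 59.1
tool_pos: [580.1, 91.5, 169.7]
tool_rot: [-179.9, -0.4, 175.3]
force: [0.3, 0.2, -4.5]
width: 0.621
```

```bash
python3 plan.py 584.8,98,140,175.5,1
```

```text
at [580.1  91.5 169.7] [-179.86   -0.38  175.28] w 0.621 F [ 0.3  0.2 -4.5] t 59.1
[-0.0044, 0.0069, 0.0296, -0.14, -0.38, -0.22]
```

Emit:
arm_command(deltas=[-0.002,0.003,0.004,-0.1,-0.1,0,-0.001,0.003,0.006,0,-0.1,0,0,0.001,0.007,0,-0.1,0,0,0,0.006,0,0,0,0,0,0.003,0,0,0,0,0,0.001,0,0,0,0,0,0,0,0,0])

```text
time_s: 59.8
tool_pos: [583.7, 102.2, 139.0]
tool_rot: [-180.0, -0.1, 175.5]
force: [0.4, 1.0, -5.1]
width: 0.618
```

```bash
python3 plan.py 584.8,98,138,175.5,1
```

```text
at [583.7 102.2 139. ] [-1.7998e+02 -1.3000e-01  1.7550e+02] w 0.618 F [ 0.4  1.  -5.1] t 59.8
[-0.0014, -0.0041, 0.001, -0.02, -0.13, -0.0]
```

Emit:
arm_command(deltas=[0,-0.002,0,0,-0.1,0,0,-0.0015,0.001,0,0,0,0,0,0.001,0,0,0,0,0,0,0,0,0])

```text
time_s: 60.2
tool_pos: [583.7, 98.2, 137.5]
tool_rot: [-180.0, 0.0, 175.5]
force: [-0.7, -0.1, -4.0]
width: 0.618
```

```bash
python3 plan.py 584.8,98,135,175.5,1
```

```text
at [583.7  98.2 137.5] [-1.7999e+02  4.0000e-02  1.7548e+02] w 0.618 F [-0.7 -0.1 -4. ] t 60.2
[-0.0011, -0.0001, 0.0025, -0.01, 0.04, -0.02]
```

Emit:
arm_command(deltas=[-0.0005,0,0.001,0,0,0,0,0,0.001,0,0,0,0,0,0.0005,0,0,0])

```text
time_s: 60.5
tool_pos: [584.4, 98.0, 135.0]
tool_rot: [-180.0, 0.1, 175.5]
force: [-0.2, -0.1, -5.3]
width: 0.618
```

Emit:
arm_command(deltas=[0,0,0.001,0,0,0,0,0,0.0005,0,0,0])

```text
time_s: 60.7
tool_pos: [584.7, 98.0, 133.9]
tool_rot: [-180.0, 0.1, 175.5]
force: [-0.6, -0.6, 3.2]
width: 0.621
```

Emit:
arm_command(deltas=[0,0,0.001,0,0,0,0,0,0,0,0,0])

```text
time_s: 60.9
tool_pos: [585.2, 97.9, 134.1]
tool_rot: [-180.0, 0.2, 175.5]
force: [-0.7, 0.2, -5.6]
width: 0.617
```

Emit:
arm_command(deltas=[0,0,0,0,0,0,0,0,0,0,0,0,0,0,0,0,0,0,0,0,0,0,0,0,0,0,0,0,0,0,0,0,0,0,0,0], gripper=0)

```text
time_s: 61.5
tool_pos: [585.9, 98.1, 134.8]
tool_rot: [180.0, 0.4, 175.5]
force: [-0.2, 0.1, -0.5]
width: 1.002
```

Emit:
arm_command(deltas=[0,0,-0.006,0,0,0,0,0,-0.014,0,0,0,0,0,-0.022,0,0,0,0,0,-0.026,0,0,0,0,0,-0.026,0,0,0,0,0,-0.02,0,0,0,0,0,-0.01,0,0,0,0,0,0,0,0,0])

```text
time_s: 62.3
tool_pos: [584.7, 98.1, 265.5]
tool_rot: [180.0, 0.3, 175.5]
force: [-0.4, -0.6, -1.2]
width: 0.998
```

Emit:
arm_command(deltas=[-0.002,-0.01,0,0,0,0,-0.002,-0.015,0,0,0,0,-0.002,-0.02,0,0,0,0,-0.002,-0.01,0,0,0,0,0,0,0,0,0,0])

```text
time_s: 62.8
tool_pos: [587.5, 37.6, 261.3]
tool_rot: [-180.0, -0.0, 175.5]
force: [-0.3, 0.8, 0.2]
width: 1.001
```

```bash
sed -i 's/(145,141,112)/(149,145,116)/;s/w9/w10/' see.py; python3 see.py; python3 -c "
from m import *
print(observe()['tool_pos'])
for b in ('bottle_wide','bottle_square','bottle_small','pad_wide','pad_square','pad_small'): pass
s=snap('scene','s2.png')
im=s['image'][170:330,100:430]; cv2.imwrite('pics/s2c.png',cv2.resize(im,(792,384),interpolation=cv2.INTER_CUBIC)[...,::-1])
"
```

```text
[299.7 115.3] 6632 [[512.1, 36.7], [511.9, 36.6], [511.0, 35.8]]
[207.1 217.2] 4517 [[568.5, -27.5], [569.3, -28.6], [575.2, -37.1]]
[404.5 227.3] 5930 [[585.2, 97.3], [586.3, 98.2], [594.1, 104.7]]
[587.42954401  38.12172131 261.25287556]
```

View pics/w10.png

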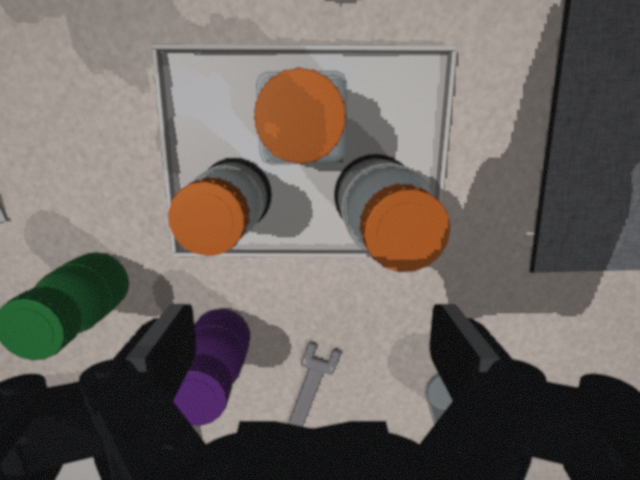

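View pics/s2c.png

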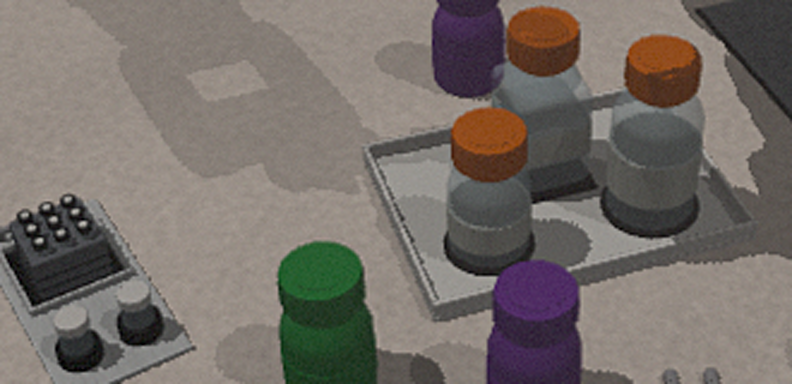

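All three bottles stand upright within their pads (wide, square and small caps at (405,227), (300,115) and (207,217) in w10). The rack sits flat in the bay in the scene crop.

```bash
python3 -c "
from bench import *
print(sign_off())"
```

```text
the job is handed in; nothing more can be done
None
```

I finished the job and handed it in at about 63 s on the robot's clock. The wide, square and small bottles went out onto the mat. The rack was then lifted out and seated in the carrier bay, and each bottle went back on its own pad. Every bottle and the rack was lowered until it touched before I let go. The gripper ended open and clear of everything.

- **Rack:** the close-up and the final scene picture show it flat and square inside the bay rim. It touched down at the expected height.
- **Bottles:** in the final wrist picture the caps are at about (585, 97), (512, 37) and (575, -37), each within about 1 mm of where it started. All three stand upright on their pads.
- **Disagreement:** my estimates of the pad centres differed by up to about 3 mm (network, contour fit and tray geometry), against a margin of 4 mm. I went by the bottles' starting positions. The pad edges are mostly hidden under the bottles, so I did not measure the final margins.

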